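# Tare the portion scale with the container on its pan

## Task

The steel container stands on the pan of the portion scale, and its weight has to be zeroed out before meat is portioned into it. With a fingertip, push the pan lock tab on the front of the scale all the way towards the dial so that the pan is free and the needle swings out, then push the dial's bezel round by one of its finger notches until its triangular zero mark lies right under the needle. Grip and lift nothing, and leave the pan, the container and everything else untouched.

Things in the scene. Friction and masses are not known exactly. Their poses are not given: they have to be found in the camera images.
- scale: white mechanical portion scale, fixed to the table, pan and dial side by side. Plinth 190 (x) x 430 (y) x 52 mm high; origin on the table under its centre; x from its front face (at x = -95 mm, towards the robot) to the back, y from the dial's end (axis at y = -115 mm) to the pan's end (pan centre x 30, y 115 mm). Steel pan 150 x 180 mm, its rim 89 mm above the table.
- dial_axis (a point): centre of the dial on the underside of its turning bezel, at [0, -115, 93] mm in the scale's frame, with the scale's orientation (untilted). The dial tilts 15 degrees to the robot: axis [-0.259, 0, 0.966] in the scale's frame, 12 o'clock (+x) is the high side. Along the axis from here: bezel 0 to 16 mm, dial face 9 mm, needle 12 mm (no glass).
- notch (a point): finger notch of the aluminium bezel at the zero mark (point at radius 86 mm, 8 mm up the axis). Three more follow every 90 degrees. Notches are open outwards, cut through the bezel's 16 mm, 54 mm wide at the rim (radius 95 mm), 44 mm at the floor (radius 77.5 mm). Below, the drum has radius 73 mm and the plinth is 15 mm or more under the bezel's rim. Turns with the bezel.
- zero_mark (a point): point at radius 56 mm, 10 mm up the axis, on the black triangular zero mark of the white dial face; the triangle points inwards and a black line on the bezel continues it. Turns with the bezel, which is one piece with the dial face. The other 79 graduations are plain lines 4.5 degrees (4.4 mm, 25 g) apart.
- needle_tip (a point): tip of the black needle over the dial face, counted at radius 56 mm and 10 mm up the axis like zero_mark: when the mark is right under the needle, both points coincide.
- bezel (a joint): turn of the bezel with the dial face, rad, positive clockwise seen from above, at 0 the zero mark is at 12 o'clock; turns from -3.1 to 3.1, stays where it is left, friction 0.3 N m (about 3.5 N at a notch). It starts between -1.0 and 0.15.
- needle (a joint): turn of the needle, rad, positive clockwise seen from above, 0 at 12 o'clock. It stays near 0 while the pan is locked; when the pan is free it swings within about a second to between 0.6 and 1.6 rad, according to the container's weight, and stays there. Pressing on the pan or the container moves it.
- pan_lock (a joint): slide of the pan lock, m: 0 locked (start), 0.018 fully free, against its stop; grows as the tab moves towards the dial (-y of the scale). Friction about 3 N, it stays where it is left. The pan is let go after some 9 mm.
- pan: the scale's stainless weighing pan, 150 x 180 mm with a 9 mm rim, underside 80 mm above the table while locked; origin on the table level under its centre. Sinks 2 to 5 mm when it is let go. Do not touch it: pressing on it would falsify the needle.
- lock_tab (a point): centre of the free part of the dark steel tab of the pan lock, which sticks out of the front face: 14 mm wide (along y), 34 mm out of the face (the point lies 22 mm in front of the face), from 18 to 48 mm above the table. Moves with the tab.
- container: open stainless container 118 (x) x 158 (y) x 60 mm standing on the pan, origin at the centre of its underside (83 mm above the table while locked, up to 5 mm lower when free). Leave it alone.
- foam_trays: bystander: stack of white foam trays 209 x 185 x 63 mm on the steel table at the right, origin under its centre
- label_roll: bystander: white label roll 69 mm in diameter, 60 mm high, standing at the right, origin under its centre

How it is judged:
By the outcome, as a careful person would: the job done as asked, in the order asked, and still so for the second after the job is handed in, with the robot touching nothing.
It also fails if it takes over 51 s, if anything falls off the work surface, if the arm or the gripper's body presses on something with over 40 N, if the wrist force passes 120 N, or if a joint passes its speed limit or range.

## Robot

A 6-joint arm with a two-finger parallel gripper is mounted at the origin on a cart in front of the work surface, level with it; the furniture and walls round the work are solid. World frame = base frame: x ahead of the robot, y to its left, z up, the work surface at z = 0. Lengths are in m, angles in rad, forces in N, time in s.
With the tool pointing down it reaches from about 0.35 to 0.975 m from the base axis. Payload 4.9 kg.
Tool frame: the origin (TCP) lies midway between the tips of the shut fingers; the grasp point (between the pads) lies 19 mm behind it; z points along the fingers, y is the direction in which the jaws open and shut (so a half turn about z gives the same grasp; the last joint's range is limited). The gripper opens to 85 mm and grips with 20 to 120 N. Pads are 22 mm wide; open, the fingers measure 114 mm over their backs; the gripper's body (76 mm by 85 mm) begins 54 mm behind the grasp point. The pads swing forward as they close: fully open they stand 13 mm farther back than shut.
Start: joints at [1.182, 0.053, 1.613, -0, 1.476, -0.119], TCP at [0.167, 0.602, 0.231] pointing down, gripper open.
Joint ranges: [-3.01, 3.01], [-1.01, 2.22], [0.06, 2.58], [-1.02, 4.17], [0.09, 2.62], [-3.14, 3.14]. Speed limits (rad/s): [2.57, 2.57, 3.14, 3.14, 3.14, 3.14].

## Interface

Orientations are given as a rotation vector (axis times angle).
In Python, from station import ctrl gives the robot as it stands.
- The arm moves only by the tool apply_moves, never from a script. Its argument "rows" is a list of rows, each a list of 6 numbers: the shift along the tool's x, y, z in cm, then the turn, a rotation vector about the tool's x, y, z in units of 5 degrees (1.0 is 5 degrees). In form: [[x, y, z, rx, ry, rz], ...]. A call has 1 to 20 rows; each row is the pose to reach, as a shift and turn from the pose measured when the call began, along the tool's axes at that moment; what a row does not reach only later rows make up. A row lasts 1/10 s, in which the tool goes at most 50 mm and 8.59 degrees, less where a joint would pass 70% of its speed; a pose out of reach is approached as far as the arm can. A call with a gripper value outside its range is refused whole. "grip" is the closure, from 0 (fully open) to 1 (shut), set as the call begins (left out, the last holds). The fingers move at their own pace and stop on an object; "squeeze" is the grip in N (left out, the last holds). Time passes only in rows, so rows that repeat a pose let the fingers close. It gives the time, the measured TCP pose, the force and the opening at its end, in the units of the state.
- ctrl.get_obs(): the state, without advancing time (a new reading comes with each control period).
- ctrl.get_image(name): name is "scene" or "side" or "wrist"; returns a dict with "color" (384x512x3 uint8, blue, green, red), "mtx" (3x3 intrinsics, pixels), "rvec" (rotation vector, rad) and "tvec" (3), from world to camera coordinates, as OpenCV has them. Camera axes: x right, y down, z forward; pixel columns grow to the right and rows downward; lengths in m; the calibration is good to about 2 mm. A picture is of the moment at which its call begins. There is no depth.
- ctrl.finish_job(): hands the job in, once; it reports no verdict.
The state is a dict: "t": time; "q": joint angles; "dq": joint speeds; "effort": joint torques, N m; "tool_pos": TCP position; "tool_rot": TCP orientation; "contact_force": force on the tool from outside, world axes, zero at the start; "wrist_torque": the same for the moment, N m; "opening": finger opening in m.
Only numpy, scipy, OpenCV 4.12 (cv2) and the standard library are available. Lean on these libraries where they do the work, as an engineer would, in place of code of your own. Each camera call takes 0.05 s, during which the arm holds its last target.

## Working session

There is one attempt and no reset: what is moved stays moved. The work goes in short steps, Python scripts to look and compute and a tool call to move; the robot and the scene stay as the last step left them, time stands still between calls to the robot, and variables do not carry over. Pictures are saved under pics/ and viewed, and the job is handed in when it is done.

Besides the shell and the picture viewer there is one more tool, called as name([rows], argument=value, ...), one row to a line, values as JSON. apply_moves: Moves the arm, as the interface text tells. Its arguments: {"type":"object","properties":{"rows":{"type":"array","items":{"type":"array","items":{"type":"number"}}},"grip":{"type":"number"},"squeeze":{"type":"number"}},"required":["rows"]}

```bash
mkdir -p pics; ls; cat > h.py <<'E'
import numpy as np, cv2
from scipy.spatial.transform import Rotation as R
from station import ctrl
def shot(n,f):
    im=ctrl.get_image(n); cv2.imwrite(f'pics/{f}.png',im['color']); np.savez(f'pics/{f}.npz',**im); return im
def load(f): return dict(np.load(f'pics/{f}.npz'))
def proj(im,P): return cv2.projectPoints(np.array(P,float).reshape(-1,1,3),im['rvec'],im['tvec'],im['mtx'],None)[0].reshape(-1,2)
def ray(im,uv,z):
    Rm=cv2.Rodrigues(im['rvec'])[0]; c=-Rm.T@im['tvec'].ravel()
    d=Rm.T@np.linalg.inv(im['mtx'])@np.array([uv[0],uv[1],1.]); return c+d*(z-c[2])/d[2]
def crop(f,x0,y0,x1,y1,s,o):
    i=cv2.imread(f'pics/{f}.png')[y0:y1,x0:x1]; cv2.imwrite(f'pics/{o}.png',cv2.resize(i,None,fx=s,fy=s,interpolation=cv2.INTER_CUBIC))
E
python3 - <<'E'
from h import *
for n in ["scene","side","wrist"]:
    im=shot(n,n+'0'); Rm=cv2.Rodrigues(im['rvec'])[0]; print(n,-Rm.T@im['tvec'].ravel(), Rm[2])
o=ctrl.get_obs(); print(o)
E
```

```text
pics
scene [ 0.03317399 -0.62795999  0.71668451] [ 0.45785141  0.68589035 -0.56562047]
side [0.22747169 1.00192011 0.82473584] [ 0.27527288 -0.73731628 -0.61691939]
wrist [0.09187336 0.62271043 0.37258354] [ 0.29315237 -0.08260603 -0.95249038]
{'t': 0.15, 'q': array([ 1.18199349e+00,  5.32085376e-02,  1.61395310e+00,  1.54275249e-05,
        1.47600559e+00, -1.18981505e-01]), 'dq': array([-1.19925620e-04, -4.59669256e-03, -5.46244877e-03,  9.25919258e-04,
       -3.18478814e-05, -1.51447956e-03]), 'effort': array([ 8.64201829e-04, -3.94243848e+01, -3.70721447e+01, -1.06544985e-04,
        4.68798011e-03, -1.75105754e-05]), 'tool_pos': array([0.16640202, 0.60194715, 0.23035861]), 'tool_rot': array([-4.22496806e-01, -3.11263827e+00,  2.38767454e-03]), 'contact_force': array([-0.58665704,  1.18417397, -0.2085614 ]), 'wrist_torque': array([-0.01770512,  0.01676928,  0.03553628]), 'opening': 0.08538548700705811}
```

View pics/scene0.png

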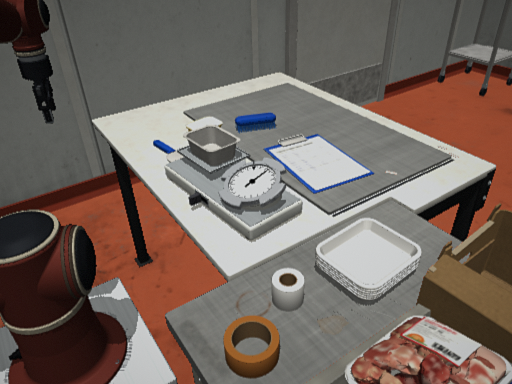

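View pics/side0.png

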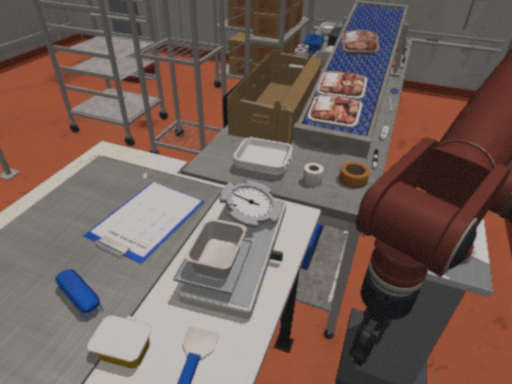

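View pics/wrist0.png

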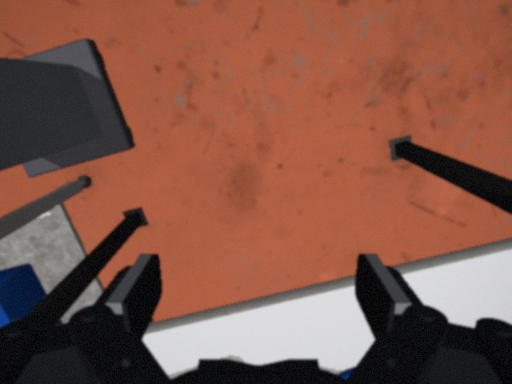

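```bash
python3 - <<'E'
from h import *
crop('scene0',150,110,310,250,5,'sc0'); crop('side0',165,165,305,320,5,'sd0')
E
```

```text
(no output)
```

View pics/sc0.png

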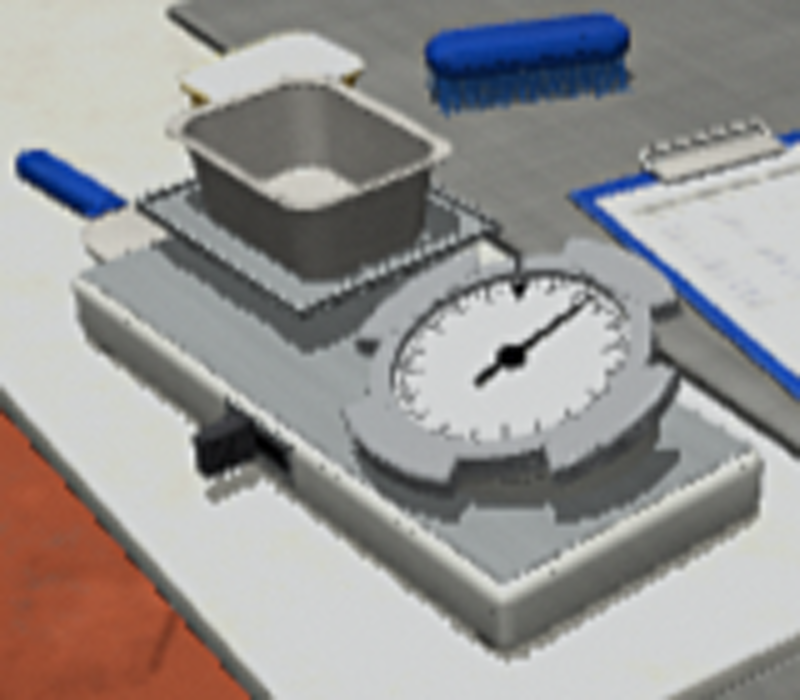

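View pics/sd0.png

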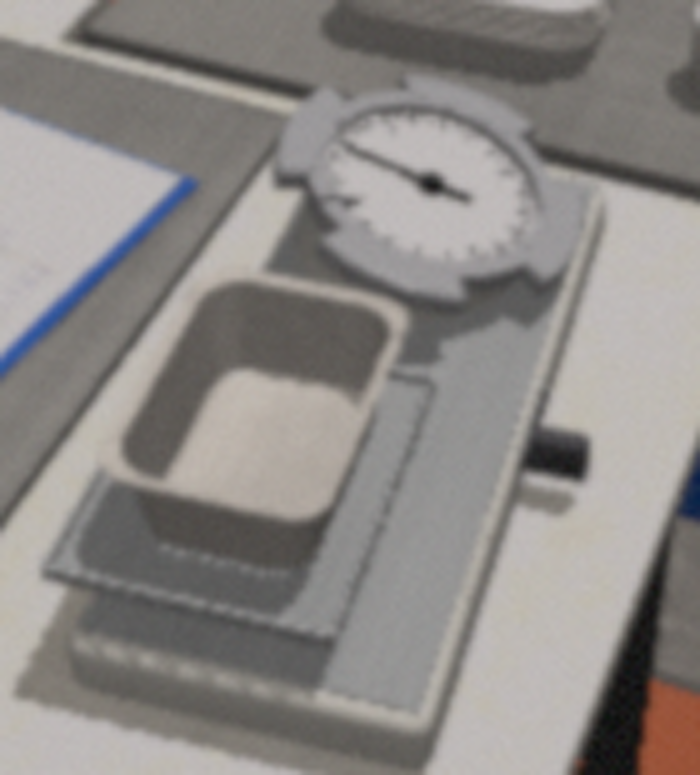

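```bash
cat > fit.py <<'E'
from h import *
from scipy.optimize import least_squares
a=np.array([-.2588,0,.9659]); ax0=np.array([0,-.115,.093])
obs=[('scene0',(503,588),(-.095,-.215,.052)),('scene0',(760,460),(.095,-.215,.052)),('scene0',(80,288),(-.095,.215,.052)),('scene0',(508,655),(-.095,-.215,0)),
('scene0',(511,355),ax0+.013*a),('side0',(432,183),ax0+.013*a),('side0',(432,730),(-.095,.215,.052)),('side0',(600,193),(-.095,-.215,.052)),('side0',(75,645),(.095,.215,.052))]
off={'scene0':(150,110),'side0':(165,165)}
ims={k:load(k) for k in off}
def T(p,P): return R.from_euler('z',p[2]).apply(np.atleast_2d(P))+[p[0],p[1],0]
def res(p):
    r=[]
    for n,c,P in obs:
        uv=np.array(off[n])+(np.array(c)+.5)/5-.5
        r.append(proj(ims[n],T(p,P))[0]-uv)
    return np.array(r).ravel()
s=least_squares(res,[.5,.1,0],loss='soft_l1')
p=s.x
if __name__=='__main__':
    print(p,np.degrees(p[2])); print(res(p).reshape(-1,2).round(1))
    print('tab',T(p,(-.117,0,.033)),'axis',T(p,ax0))
    print('rim12',T(p,(-.095,-.115,.052)))
E
python3 fit.py
```

```text
[0.53475381 0.29382417 0.12420454] 7.116396049855651
[[-0.2  0.2]
 [ 1.3 -4.4]
 [-5.4 -3.4]
 [-0.5  2.6]
 [-0.8 -0.9]
 [-0.9 -0.2]
 [ 0.9 -0.4]
 [ 0.6 -3.4]
 [-2.7 -0.6]]
tab [[0.41865511 0.27932957 0.033     ]] axis [[0.54900063 0.17971007 0.093     ]]
rim12 [[0.45473246 0.16794095 0.052     ]]
```

```bash
cat > ov.py <<'E'
from fit import *
def ov(f,p,x0,y0,x1,y1,o,bez=0,tab=0,s=5,nd=None):
    im=load(f); i=cv2.resize(im['color'][y0:y1,x0:x1],None,fx=s,fy=s,interpolation=cv2.INTER_CUBIC)
    def L(P,c,cl=True):
        q=(proj(im,T(p,P))-[x0,y0]+.5)*s-.5; cv2.polylines(i,[q.round().astype(int)],cl,c,1)
    for z in (0,.052): L([(-.095,-.215,z),(.095,-.215,z),(.095,.215,z),(-.095,.215,z)],(0,0,255))
    def C(r,h,t=np.linspace(0,2*np.pi,73)):
        e1=np.array([.9659,0,.2588]); e2=np.array([0,-1,0])  # clockwise from above: 12 -> -y
        return [ax0+h*a+r*(np.cos(k)*e1+np.sin(k)*e2) for k in t]
    L(C(.095,.016),(0,255,0)); L(C(.0615,.009),(0,255,0))
    L([C(.045,.009,[bez])[0],C(.095,.016,[bez])[0]],(255,0,0),False)
    if nd is not None: L([ax0+.012*a,C(.056,.012,[nd])[0]],(255,0,255),False)
    y=-tab
    for z in (.018,.048): L([(-.095,y-.007,z),(-.129,y-.007,z),(-.129,y+.007,z),(-.095,y+.007,z)],(0,255,255))
    cv2.imwrite(f'pics/{o}.png',i)
E
python3 - <<'E'
from ov import *
ov('scene0',p,150,110,310,250,'osc0',-.6,nd=0); ov('side0',p,165,165,305,320,'osd0',-.6,nd=0,s=4)
E
```

```text
(no output)
```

View pics/osc0.png

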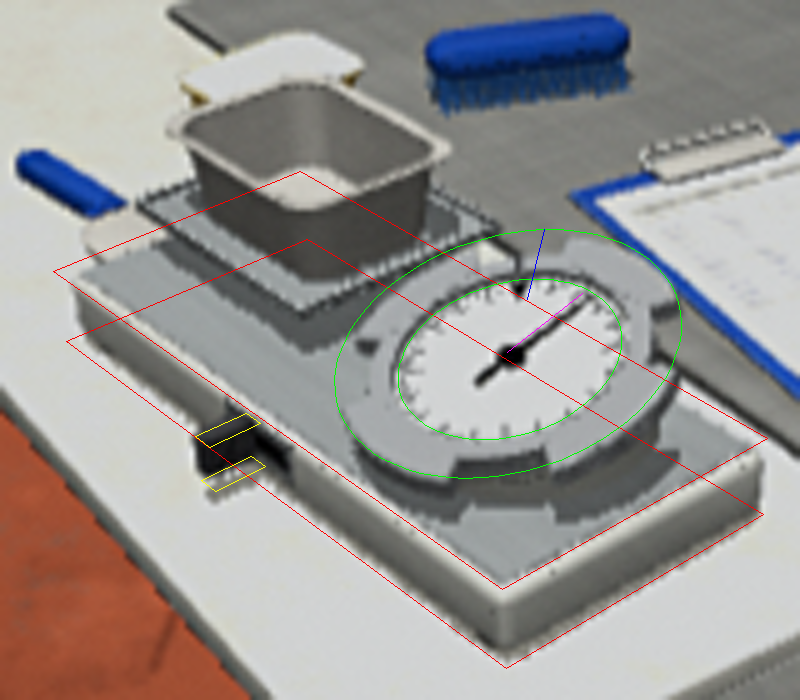

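View pics/osd0.png

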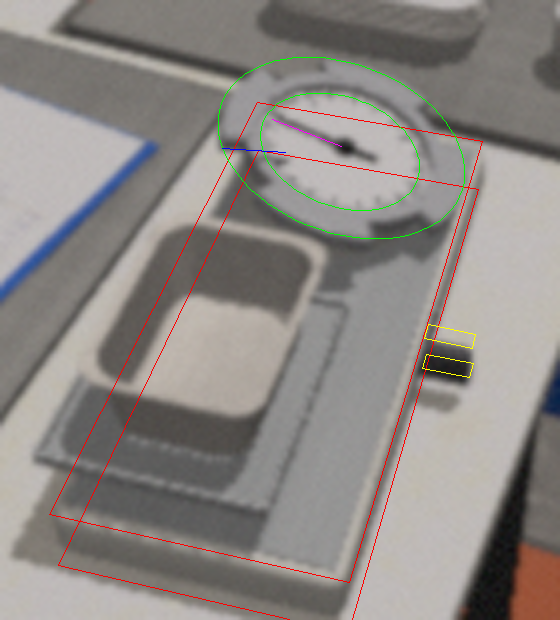

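```bash
python3 - <<'E'
from fit import *
import itertools
def model(q,free):
    r=[]
    for n,c,P in obs:
        if P[2]==0: continue
        uv=np.array(off[n])+(np.array(c)+.5)/5-.5
        Pw=R.from_euler('z',q[2]).apply(np.atleast_2d(P))+[q[0],q[1],q[3] if free>0 else 0]
        if free>1: Pw=(R.from_euler('z',q[2]).apply(np.atleast_2d(P)*[1,q[4],1]))+[q[0],q[1],q[3]]
        r.append(proj(ims[n],Pw)[0]-uv)
    return np.array(r).ravel()
for f in (0,1,2):
    s=least_squares(model,[.53,.29,.12,0,1],args=(f,)); print(f,s.x,s.cost); print(s.fun.reshape(-1,2).round(1).tolist())
E
```

```text
0 [0.53407728 0.29102788 0.11358994 0.         1.        ] 38.90944309459482
[[-0.7, 1.1], [1.5, -3.4], [-4.8, -3.4], [-0.8, -0.2], [0.0, -0.7], [0.6, -1.1], [1.7, -3.6], [-2.6, -1.9]]
1 [ 0.53581032  0.29088535  0.11519631 -0.00696891  1.        ] 25.37367569399847
[[0.1, 3.0], [2.0, -1.6], [-4.0, -1.5], [-0.1, 1.8], [-0.6, 1.0], [0.0, 0.4], [0.9, -2.1], [-2.8, -0.3]]
2 [ 0.53698804  0.29113438  0.11843796 -0.00906445  0.97419509] 18.114995951542934
[[-0.7, 2.3], [0.8, -2.1], [-2.8, -0.3], [-0.4, 1.8], [-1.4, 2.0], [0.4, -1.2], [0.0, -0.7], [-2.0, -1.5]]
```

```bash
python3 - <<'E'
from fit import *
z=.093+.013*.966
for n,c in (('scene0',(511,355)),('side0',(432,183))):
    print(n,ray(ims[n],np.array(off[n])+(np.array(c)+.5)/5-.5,z))
# front top edge lines, points along; intersect at z=.05
for n,cs in (('scene0',[(150,330),(300,437),(400,512),(480,570)]),('side0',[(590,225),(540,395),(490,560),(450,690)])):
    P=np.array([ray(ims[n],np.array(off[n])+(np.array(c)+.5)/5-.5,.050) for c in cs]); print(n,P.round(4).tolist()); d=P[-1]-P[0]; print(np.degrees(np.arctan2(d[0],-d[1])))
# tab tip top corners
E
```

```text
scene0 [0.54498663 0.17436706 0.105558  ]
side0 [0.54267469 0.17931594 0.105558  ]
scene0 [[0.4334, 0.3986, 0.05], [0.4514, 0.2471, 0.05], [0.4603, 0.1555, 0.05], [0.4677, 0.0899, 0.05]]
6.333975921139067
side0 [[0.4604, 0.1162, 0.05], [0.4409, 0.2681, 0.05], [0.426, 0.3897, 0.05], [0.4162, 0.4717, 0.05]]
-172.92263758890414
```

```bash
python3 - <<'E'
from h import *
crop('scene0',175,175,225,220,16,'tb0'); crop('side0',255,235,295,275,16,'td0')
E
```

```text
(no output)
```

View pics/tb0.png

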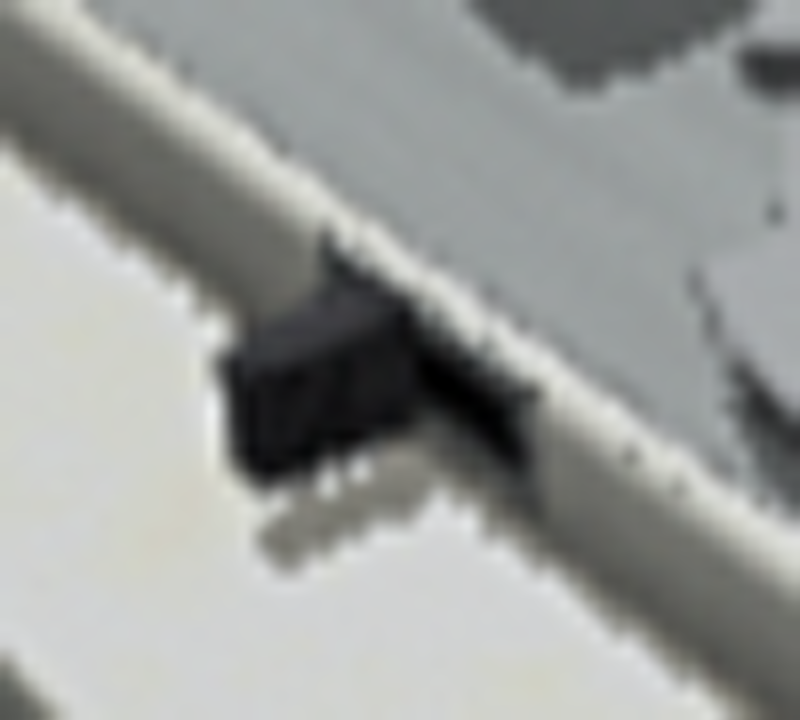

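View pics/td0.png

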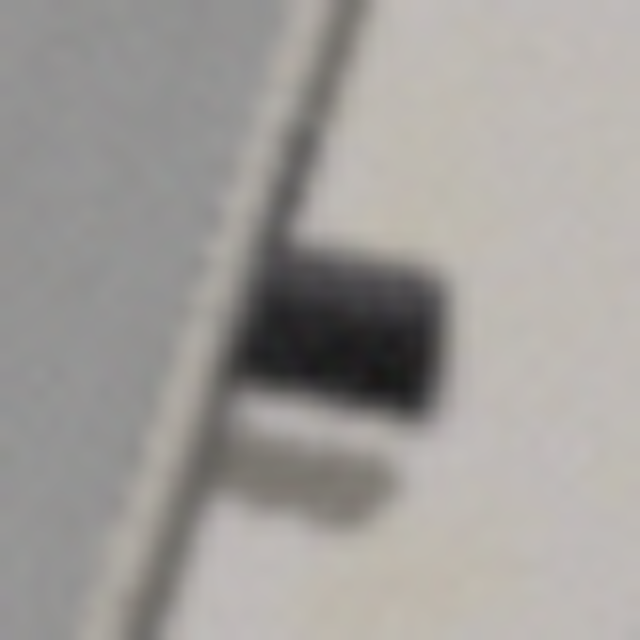

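```bash
cat > fit.py <<'E'
from h import *
from scipy.optimize import least_squares
a=np.array([-.2588,0,.9659]); ax0=np.array([0,-.115,.093])
off={'scene0':(150,110),'side0':(165,165)}
def px(o,c,s): return np.array(o)+(np.array(c)+.5)/s-.5
obs=[('scene0',px((150,110),(511,355),5),ax0+.012*a),('side0',px((165,165),(432,183),5),ax0+.012*a),
('scene0',px((175,175),(258,482),16),(-.129,-.007,.018)),
('scene0',px((175,175),(222,352),16),(-.129,.007,.048)),
('side0',px((255,235),(440,262),16),(-.129,-.007,.048)),
('side0',px((255,235),(432,412),16),(-.129,.007,.018)),
]
ims={k:load(k) for k in off}
def T(p,P): return R.from_euler('z',p[2]).apply(np.atleast_2d(P))+[p[0],p[1],0]
def res(p):
    return np.array([proj(ims[n],T(p,P))[0]-uv for n,uv,P in obs]).ravel()
s=least_squares(res,[.5,.1,0],loss='soft_l1')
p=s.x
if __name__=='__main__':
    print(p,np.degrees(p[2])); print(res(p).reshape(-1,2).round(1))
    print('tab',T(p,(-.117,0,.033)),'axis',T(p,ax0))
E
python3 fit.py; python3 - <<'E'
from ov import *
ov('scene0',p,150,110,310,250,'osc1',-.6,nd=0); ov('side0',p,165,165,305,320,'osd1',-.6,nd=0,s=4)
E
```

```text
[0.53666406 0.29417065 0.07647268] 4.381561782904071
[[-1.8 -0.2]
 [ 0.1  0.3]
 [ 1.3  1.9]
 [-0.3 -0.9]
 [ 0.4 -1.4]
 [-1.   0.1]]
tab [[0.42000601 0.28523206 0.033     ]] axis [[0.54544985 0.17950675 0.093     ]]
```

View pics/osc1.png

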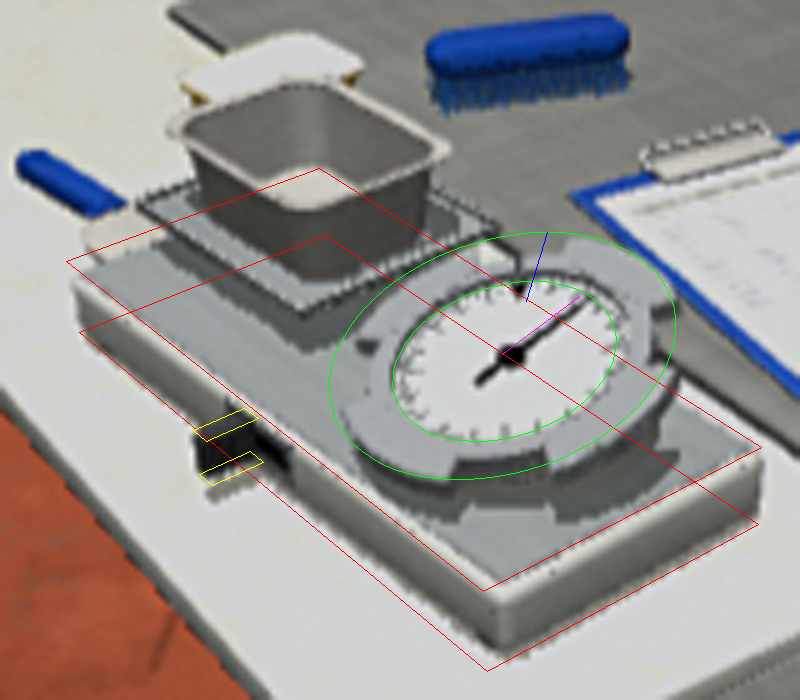

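View pics/osd1.png

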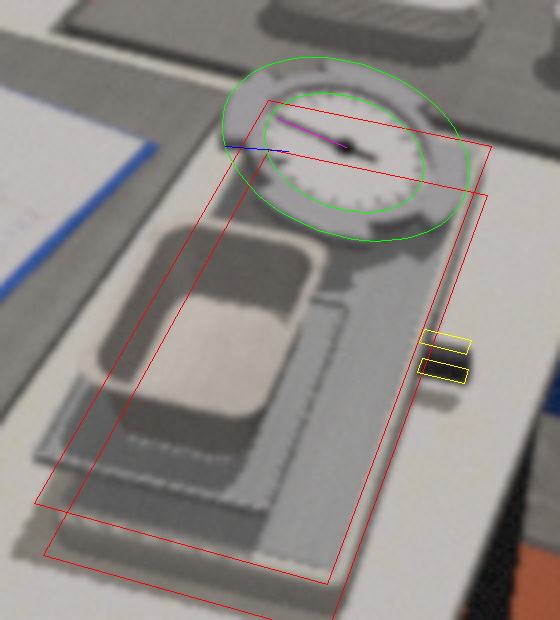

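```bash
python3 - <<'E'
from fit import *
o2=obs+[('scene0',px((150,110),(503,588),5),(-.095,-.215,.052)),('scene0',px((150,110),(760,460),5),(.095,-.215,.052)),('scene0',px((150,110),(80,288),5),(-.095,.215,.052)),
('side0',px((165,165),(432,730),5),(-.095,.215,.052)),('side0',px((165,165),(600,193),5),(-.095,-.215,.052)),('side0',px((165,165),(75,645),5),(.095,.215,.052))]
# dial-face/bezel ellipse extreme? pan corners
o2+=[('scene0',px((150,110),(137,205),5),(.030-.075,.115+.09,.089)),('scene0',px((150,110),(305,310),5),(.030-.075,.115-.09,.089)),
('side0',px((165,165),(333,635),5),(.030-.075,.115+.09,.089)),('side0',px((165,165),(434,380),5),(.030-.075,.115-.09,.089)),('side0',px((165,165),(43,575),5),(.105,.205,.089))]
def model(q,zf,ins):
    r=[]
    for n,uv,P in o2:
        P=np.array(P,float)
        if abs(abs(P[1])-.215)<1e-6: P[:2]-=np.sign(P[:2])*ins
        r.append(proj(ims[n],T(q,P)+[0,0,q[3]*zf])[0]-uv)
    return np.array(r).ravel()
for zf in (0,1):
  for ins in (0,.006):
    s=least_squares(model,[.53,.29,.12,0],args=(zf,ins)); print(zf,ins,s.x,s.cost); print(s.fun.reshape(-1,2).round(1).tolist())
E
```

```text
0 0 [0.53495223 0.2929004  0.10974379 0.        ] 60.55559895608197
[[-1.0, -0.3], [-0.4, -0.1], [1.9, 3.0], [0.1, 0.2], [1.4, -2.6], [0.2, -1.1], [-1.2, 0.6], [1.2, -3.6], [-4.6, -3.8], [-0.4, -0.5], [1.5, -3.2], [-3.5, -1.6], [-2.1, -1.8], [-2.3, -0.8], [0.2, 0.5], [0.2, -0.9], [-0.9, -1.4]]
0 0.006 [0.53451981 0.29335926 0.11033123 0.        ] 54.797854135784924
[[-1.2, -0.3], [-0.4, 0.0], [1.7, 3.0], [-0.1, 0.2], [1.5, -2.5], [0.3, -0.9], [-1.1, -1.6], [-2.2, -3.8], [-2.1, -3.8], [-2.0, -3.0], [-0.7, -2.3], [-0.2, -2.8], [-2.3, -1.8], [-2.5, -0.8], [0.4, 0.7], [0.3, -0.8], [-0.8, -1.2]]
1 0 [ 0.53590975  0.29232997  0.1092485  -0.00442582] 49.035512434668085
[[-0.5, 1.1], [-0.7, 0.9], [2.4, 4.2], [0.7, 1.5], [1.0, -1.7], [-0.2, -0.2], [-0.8, 2.0], [1.5, -2.3], [-4.0, -2.6], [-0.8, 0.3], [1.2, -2.3], [-3.6, -0.8], [-1.5, -0.6], [-1.8, 0.5], [-0.1, 1.4], [-0.0, 0.0], [-0.9, -0.5]]
1 0.006 [ 0.53563118  0.29268612  0.10971998 -0.0051524 ] 39.2029722218267
[[-0.6, 1.3], [-0.6, 1.1], [2.3, 4.4], [0.6, 1.7], [1.1, -1.5], [-0.2, 0.0], [-0.6, 0.0], [-1.8, -2.2], [-1.4, -2.4], [-2.4, -2.1], [-1.0, -1.2], [-0.2, -1.8], [-1.6, -0.4], [-1.9, 0.7], [0.0, 1.7], [0.0, 0.3], [-0.8, -0.2]]
```

```bash
cat >> h.py <<'E'
def row(Pt,Rt,o=None):
    o=o or ctrl.get_obs(); R0=R.from_rotvec(o['tool_rot']); d=R0.inv().apply(np.array(Pt)-o['tool_pos'])*100
    w=(R0.inv()*Rt).as_rotvec(degrees=True)/5; return np.r_[d,w].round(2).tolist()
def Rtool(xd,zd):
    z=np.array(zd,float); z/=np.linalg.norm(z); x=np.array(xd,float); x-=z*(x@z); x/=np.linalg.norm(x)
    return R.from_matrix(np.c_[x,np.cross(z,x),z])
E
python3 - <<'E'
from h import *
print(load('wrist0')['mtx'])
print(row([.46,.25,.27],Rtool([-np.cos(.11),-np.sin(.11),0],[0,0,-1])))
E
```

```text
[[334.8244827    0.         258.03080918]
 [  0.         334.8244827  191.93388213]
 [  0.           0.           1.        ]]
[-37.68, -26.1, -3.93, -0.02, -0.01, -4.35]
```

apply_moves([
  [-4,-3,-1.5,0,0,-0.5],
  [-8,-5.5,-3,0,0,-1],
  [-12,-8.5,-3.5,0,0,-1.5],
  [-16,-11,-3.9,0,0,-2],
  [-20,-14,-3.9,0,0,-2.5],
  [-24,-16.6,-3.9,0,0,-3],
  [-28,-19.4,-3.9,0,0,-3.5],
  [-32,-22.2,-3.9,0,0,-4],
  [-35,-24.2,-3.9,0,0,-4.35],
  [-37.7,-26.1,-3.9,0,0,-4.35],
  [-37.7,-26.1,-3.9,0,0,-4.35],
  [-37.7,-26.1,-3.9,0,0,-4.35],
], grip=1, squeeze=60)

```text
t: 1.35
tool_pos: [0.4602, 0.2496, 0.2693]
tool_rot: [0.17, -3.135, 0.002]
contact_force: [-0.4, -0.1, 0.7]
opening: -0.0002
```

```bash
python3 - <<'E'
from h import *
shot('wrist','w1'); print(ctrl.get_obs()['tool_pos'])
E
```

```text
[0.45981853 0.25018427 0.26933163]
```

View pics/w1.png

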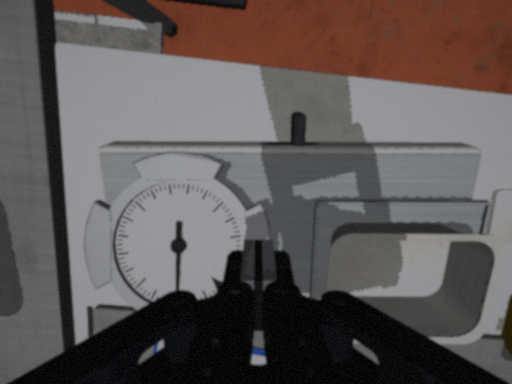

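```bash
python3 - <<'E'
from h import *
crop('w1',80,100,280,250,4,'w1a'); crop('w1',270,100,330,160,10,'w1b'); crop('w1',80,120,140,180,8,'w1c');crop('w1',440,120,500,180,8,'w1d')
a=cv2.imread('pics/w1c.png');b=cv2.imread('pics/w1d.png');cv2.imwrite('pics/w1cd.png',np.hstack([cv2.resize(a,(400,400)),cv2.resize(b,(400,400))]))
E
```

```text
(no output)
```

View pics/w1a.png

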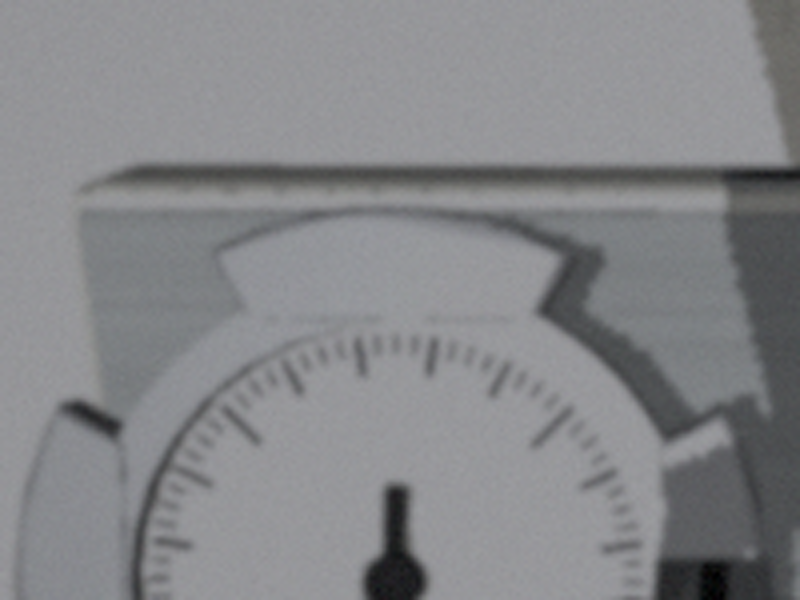

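View pics/w1b.png

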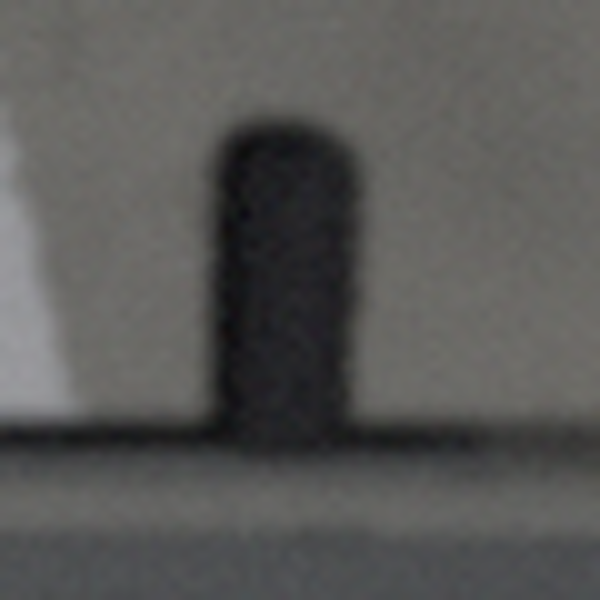

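View pics/w1cd.png

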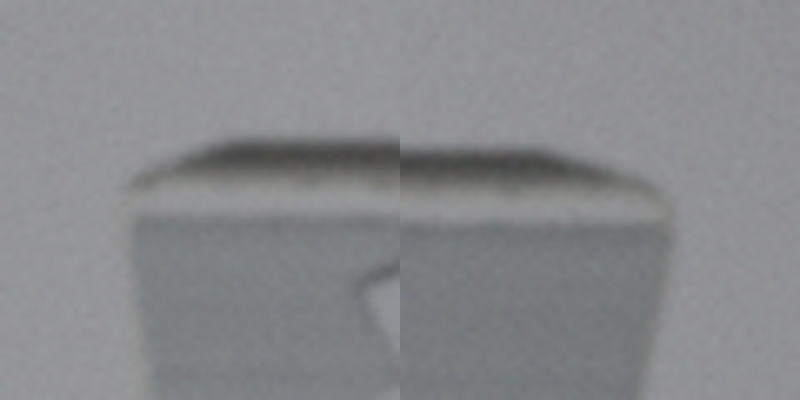

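```bash
cat > fit2.py <<'E'
from fit import *
im=load('w1')
ob=[(px((80,100),(397,583),4),ax0+.013*a,(1,1)),
(px((80,120),(130*1.2,190*1.2),8),(-.093,-.215,.047),(1,1)),
(px((440,120),(270*1.2,195*1.2),8),(-.093,.215,.047),(1,1)),
(px((270,100),(357,250),10),(-.112,.007,.048),(1,0)),
(px((270,100),(213,250),10),(-.112,-.007,.020),(1,0)),
(px((270,100),(286,122),10),(-.129,0,.046),(0,1))]
def res2(p):
    r=[]
    for uv,P,w in ob: r+=list((proj(im,T(p,P))[0]-uv)*w)
    return np.array(r)
s2=least_squares(res2,p); 
if __name__=='__main__':
    print(s2.x,res2(s2.x).reshape(-1,2).round(2).tolist())
p=s2.x
E
python3 fit2.py; python3 - <<'E'
from ov import *
from fit2 import p
ov('scene0',p,150,110,310,250,'osc2',-.8,nd=0); ov('w1',p,70,95,500,360,'ow1',-.8,s=1.8,nd=0)
E
```

```text
[0.53690576 0.2953859  0.09815451] [[2.61, -0.32], [-1.92, -2.24], [8.81, 1.41], [-4.64, 0.0], [-5.24, 0.0], [-0.0, 2.63]]
```

View pics/ow1.png

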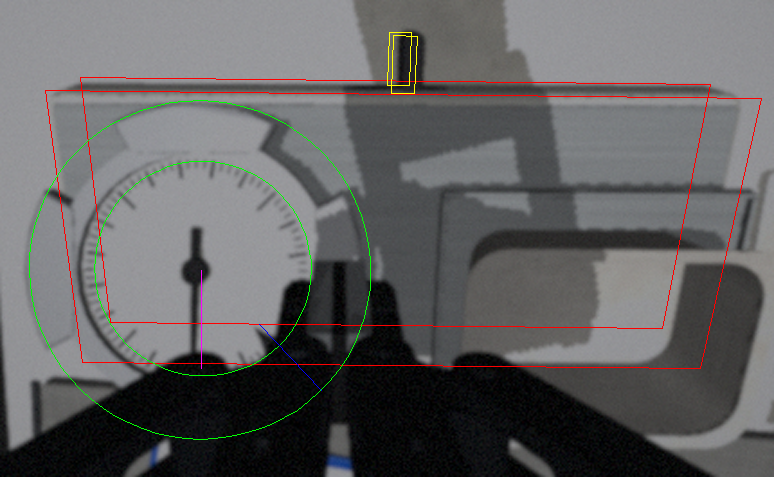

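View pics/osc2.png

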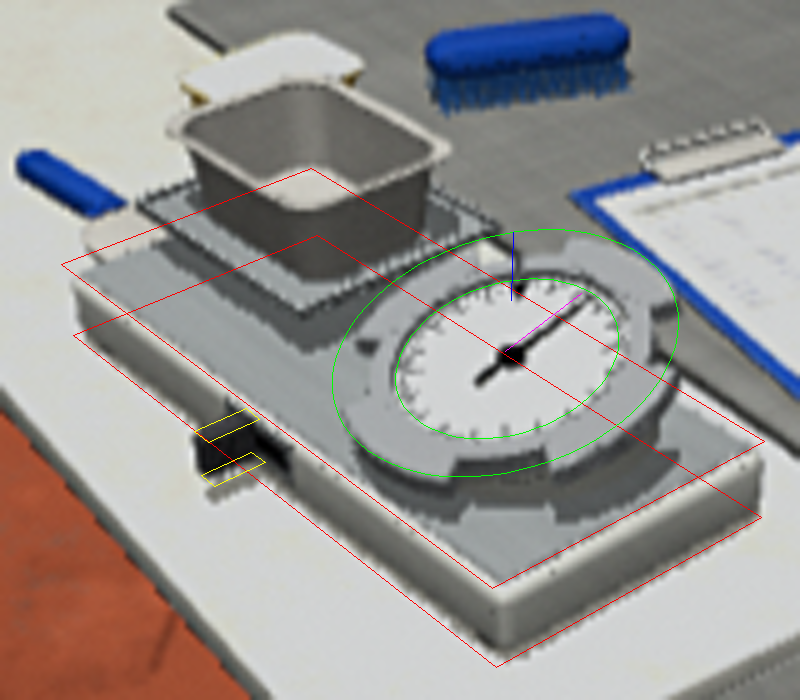

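```bash
python3 - <<'E'
from fit2 import *
def tri(ls):
    f=lambda P: np.concatenate([proj(load(n),P)[0]-uv for n,uv in ls])
    s=least_squares(f,[.5,.2,.1]); return s.x.round(4),s.fun.round(2)
print('hub',tri([('scene0',px((150,110),(511,355),5)),('side0',px((165,165),(432,183),5)),('w1',px((80,100),(397,583),4))]))
print('hub sc+sd',tri([('scene0',px((150,110),(511,355),5)),('side0',px((165,165),(432,183),5))]))
# plinth front dial-end top corner; pan end
print('dial end',tri([('scene0',px((150,110),(503,588),5)),('side0',px((165,165),(600,193),5)),('w1',ob[1][0])]))
print('pan end',tri([('scene0',px((150,110),(80,288),5)),('side0',px((165,165),(432,730),5)),('w1',ob[2][0])]))
print('tabtip top', tri([('scene0',px((175,175),(235,352),16)),('side0',px((255,235),(440,280),16)),('w1',px((270,100),(286,125),10))]))
E
```

```text
hub (array([0.5461, 0.1775, 0.1038]), array([-0.28, -0.1 , -0.86, -0.19, -0.12, -0.24]))
hub sc+sd (array([0.545 , 0.1761, 0.1037]), array([-0.33,  0.28, -0.35, -0.34]))
dial end (array([0.4682, 0.0739, 0.0459]), array([-0.88,  0.83, -0.36, -1.1 ,  0.13,  0.25]))
pan end (array([0.4227, 0.4922, 0.0425]), array([-1.91, -1.25, -2.08, -0.25, -0.67, -0.66]))
tabtip top (array([0.406 , 0.2859, 0.0477]), array([-0.72,  0.26,  0.32, -0.08, -0.06,  0.37]))
```

```bash
cat > pose.py <<'E'
import numpy as np
p=np.array([.5371,.2922,.108])
E
python3 - <<'E'
from ov import *
from pose import p
ov('scene0',p,150,110,310,250,'osc3',-.8,tab=-.008,nd=0); ov('w1',p,70,95,500,360,'ow3',-.8,tab=-.008,s=1.8,nd=0)
xd=T(p,(-1,0,0))[0]-T(p,(0,0,0))[0]
Rt=Rtool(xd,[0,0,-1])
for t in ([-.118,.055,.12],[-.118,.055,.024]): print(T(p,t)[0].round(4),row(T(p,t)[0],Rt))
E
```

```text
[0.4139 0.3342 0.12  ] [3.62, 8.87, 14.93, -0.01, -0.02, 0.02]
[0.4139 0.3342 0.024 ] [3.61, 8.88, 24.53, -0.01, -0.02, 0.02]
```

View pics/ow3.png

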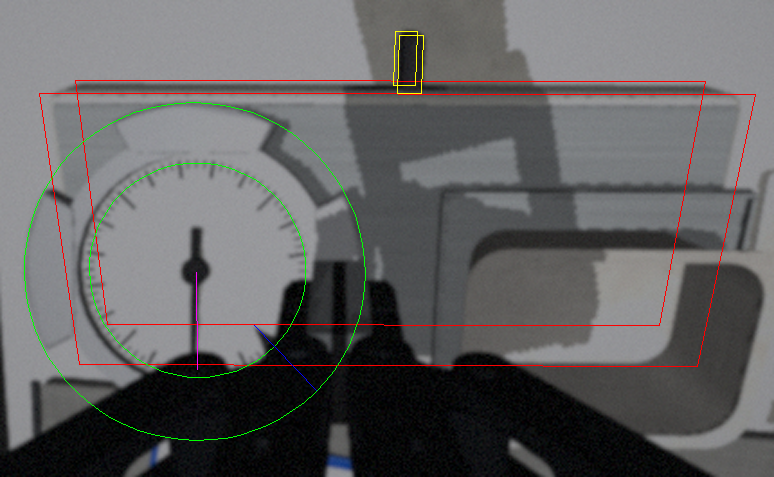

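View pics/osc3.png

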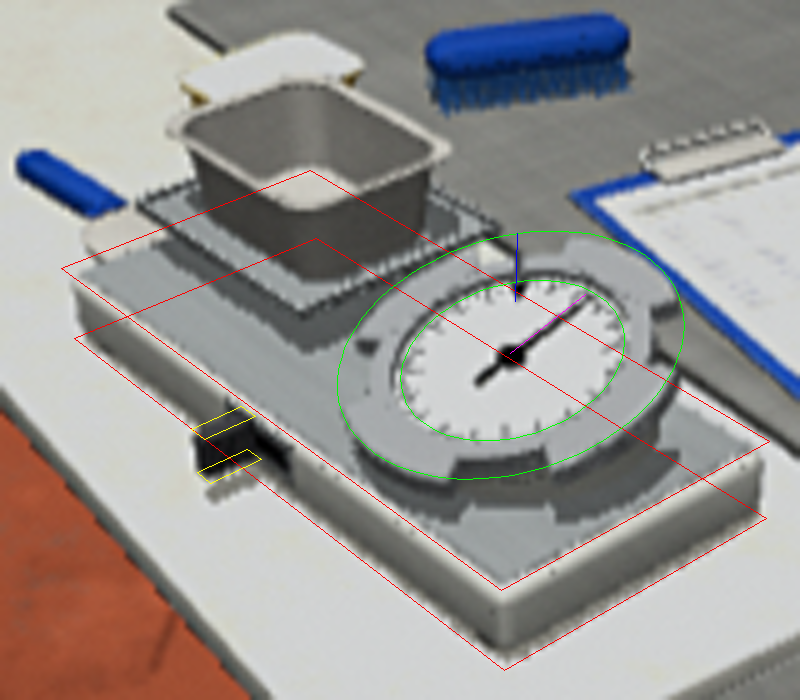

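apply_moves([
  [1.5,3.5,3,0,0,0],
  [3,7,6,0,0,0],
  [3.6,8.9,9,0,0,0],
  [3.6,8.9,13,0,0,0],
  [3.6,8.9,17,0,0,0],
  [3.6,8.9,20,0,0,0],
  [3.6,8.9,22.5,0,0,0],
  [3.6,8.9,24.5,0,0,0],
  [3.6,8.9,24.5,0,0,0],
  [3.6,8.9,24.5,0,0,0],
])

```text
t: 2.4
tool_pos: [0.4132, 0.3352, 0.0245]
tool_rot: [0.175, -3.135, 0.002]
contact_force: [0.4, 0.5, 0.3]
opening: 0.0001
```

```bash
python3 - <<'E'
from h import *
shot('wrist','w2'); shot('scene','s2'); shot('side','d2'); print(ctrl.get_obs()['tool_pos'],ctrl.get_obs()['contact_force'])
crop('s2',150,130,290,250,4,'s2a'); crop('d2',200,190,360,310,4,'d2a')
E
```

```text
[0.41487078 0.33548968 0.02620238] [-0.39654312  0.6196177   0.28729371]
```

View pics/s2a.png

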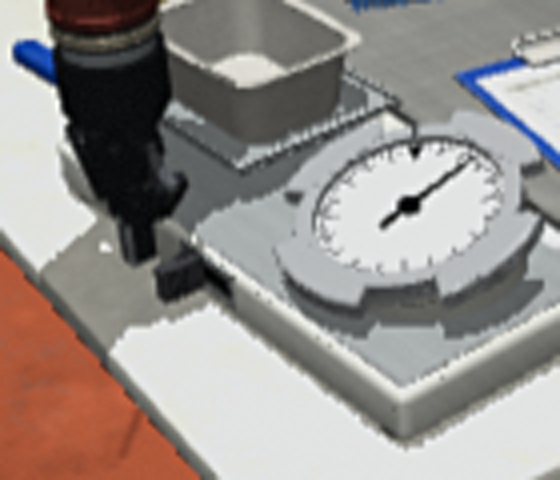

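View pics/d2a.png

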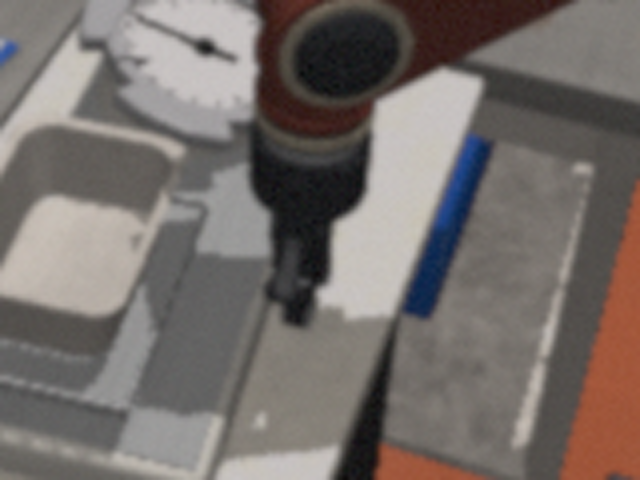

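View pics/w2.png

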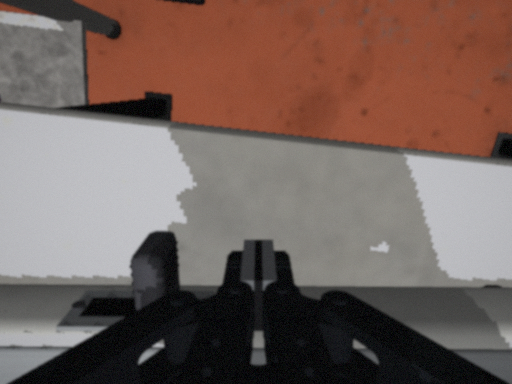

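apply_moves([
  [0,-0.7,0,0,0,0],
  [0,-1.4,0,0,0,0],
  [0,-2.1,0,0,0,0],
  [0,-2.6,0,0,0,0],
  [0,-3.1,0,0,0,0],
  [0,-3.5,0,0,0,0],
  [0,-3.8,0,0,0,0],
  [0,-4.1,0,0,0,0],
  [0,-4.3,0,0,0,0],
])

```text
t: 3.45
tool_pos: [0.4196, 0.2926, 0.0264]
tool_rot: [-0.173, 3.136, 0.001]
contact_force: [-1.4, 2.9, 1.9]
opening: 0.0001
```

```bash
python3 - <<'E'
from h import *
shot('wrist','w3'); shot('scene','s3'); print(ctrl.get_obs()['tool_pos'],ctrl.get_obs()['contact_force'])
crop('s3',150,130,310,250,5,'s3a')
E
```

```text
[0.41971084 0.29244284 0.02626568] [-1.07135719  1.92259972  1.53022125]
```

View pics/s3a.png

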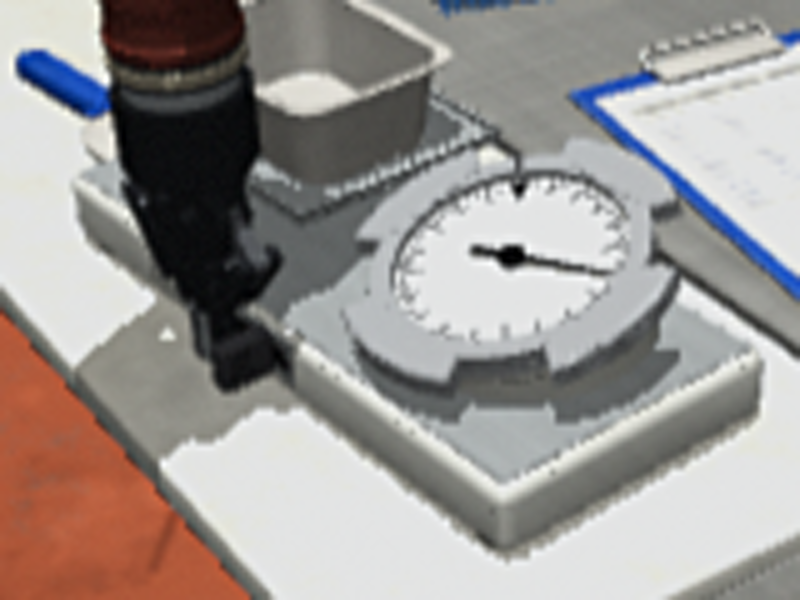

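View pics/w3.png

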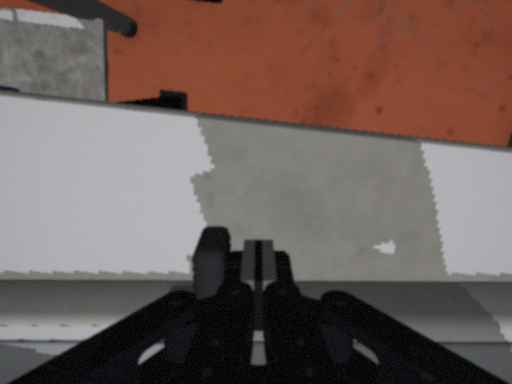

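apply_moves([
  [0,-0.2,0,0,0,0],
  [0,-0.4,0,0,0,0],
  [0,-0.4,0,0,0,0],
])

```text
t: 3.85
tool_pos: [0.4199, 0.2917, 0.0265]
tool_rot: [-0.171, 3.135, 0.013]
contact_force: [-2.9, 15.8, -2.1]
opening: -0.0001
```

apply_moves([
  [0,-0.2,0,0,0,0],
  [0,-0.3,0,0,0,0],
  [0,-0.3,0,0,0,0],
])

```text
t: 4.15
tool_pos: [0.4199, 0.2919, 0.0266]
tool_rot: [-0.169, 3.134, 0.025]
contact_force: [-2.0, 15.4, -3.3]
opening: 0.0
```

```bash
python3 - <<'E'
from ov import *
from pose import p
xd=T(p,(-1,0,0))[0]-T(p,(0,0,0))[0]
Rt=Rtool(xd,[0,0,-1]); o=ctrl.get_obs()
print(row(o['tool_pos']+T(p,(0,.025,0))[0]-T(p,(0,0,0))[0],Rt))
print(row([.555,.175,.26],Rt))
E
```

```text
[0.0, 2.5, 0.04, 0.18, 0.04, -0.01]
[-12.26, -12.7, -23.5, 0.18, 0.04, -0.01]
```

apply_moves([
  [0,1,0,0,0,0],
  [0,2,0,0,0,0],
  [0,2,-4,0,0,0],
  [0,2,-8,0,0,0],
  [0,2,-12,0,0,0],
  [0,2,-16,0,0,0],
  [0,1,-20,0,0,0],
  [-3,-2,-22,0.2,0,0],
  [-6,-5,-23,0.2,0,0],
  [-9,-8,-23.5,0.2,0,0],
  [-11,-11,-23.5,0.2,0,0],
  [-12.3,-12.7,-23.5,0.2,0,0],
  [-12.3,-12.7,-23.5,0.2,0,0],
  [-12.3,-12.7,-23.5,0.2,0,0],
])

```text
t: 5.55
tool_pos: [0.5553, 0.1749, 0.2595]
tool_rot: [-0.167, 3.135, -0.003]
contact_force: [0.1, 0.5, 0.0]
opening: 0.0002
```

```bash
python3 - <<'E'
from h import *
shot('wrist','w4'); shot('scene','s4'); shot('side','d4');o=ctrl.get_obs(); print(o['t'],o['tool_pos'],o['contact_force'])
crop('s4',150,130,310,250,5,'s4a')
E
```

```text
5.7 [0.5547247  0.17586899 0.25989169] [ 0.39769487 -0.04339318 -0.69573518]
```

View pics/s4a.png

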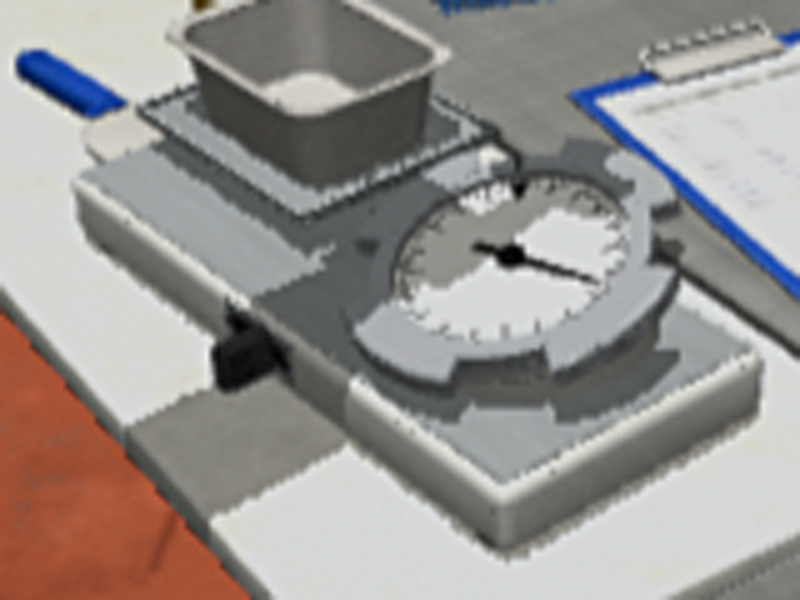

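View pics/w4.png

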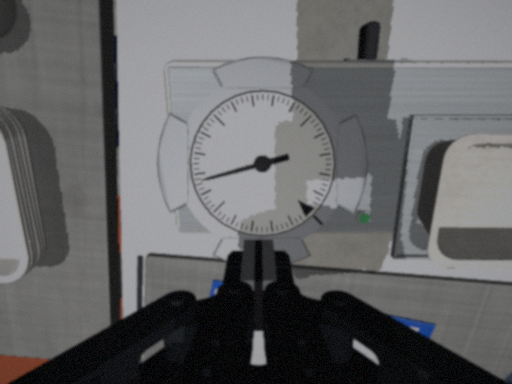

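```bash
python3 - <<'E'
from ov import *
from pose import p
crop('w4',140,30,400,270,3,'w4a'); ov('scene0',p,150,110,310,250,'x',0)
ov('s4',p,150,130,310,250,'os4',-.75,tab=.010,nd=1.35); ov('w4',p,140,10,400,270,'ow4',-.75,tab=.010,s=3,nd=1.35)
E
```

```text
(no output)
```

View pics/w4a.png

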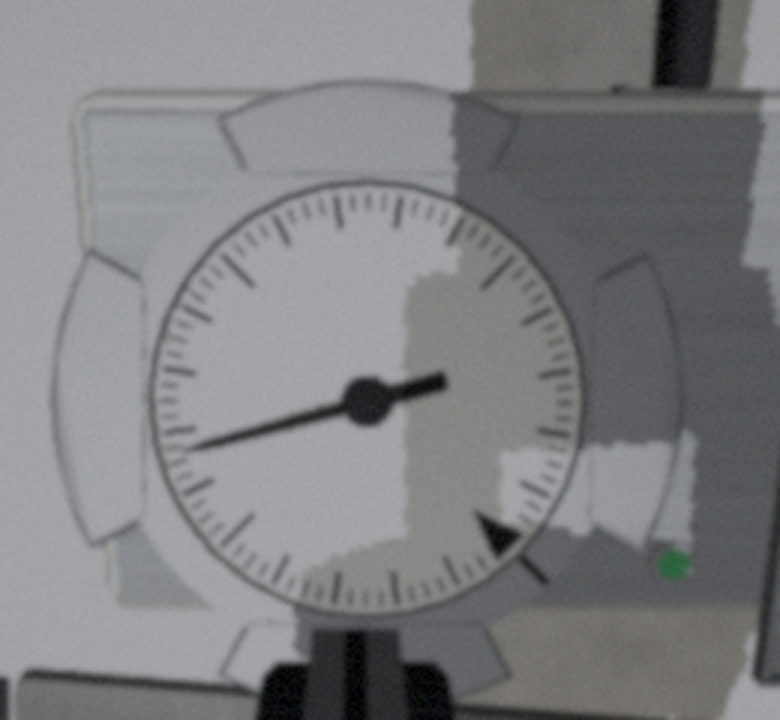

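View pics/ow4.png

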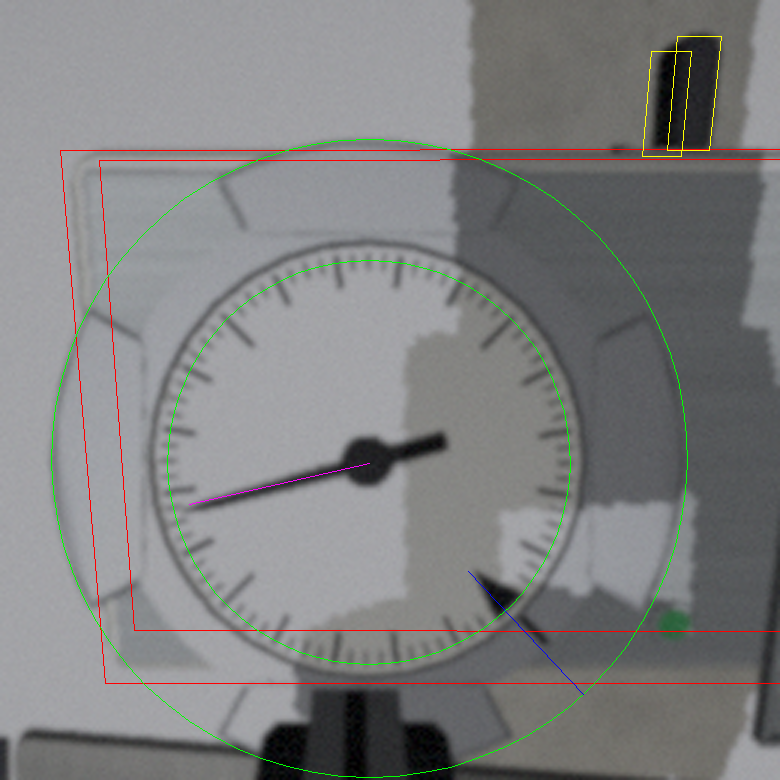

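View pics/os4.png

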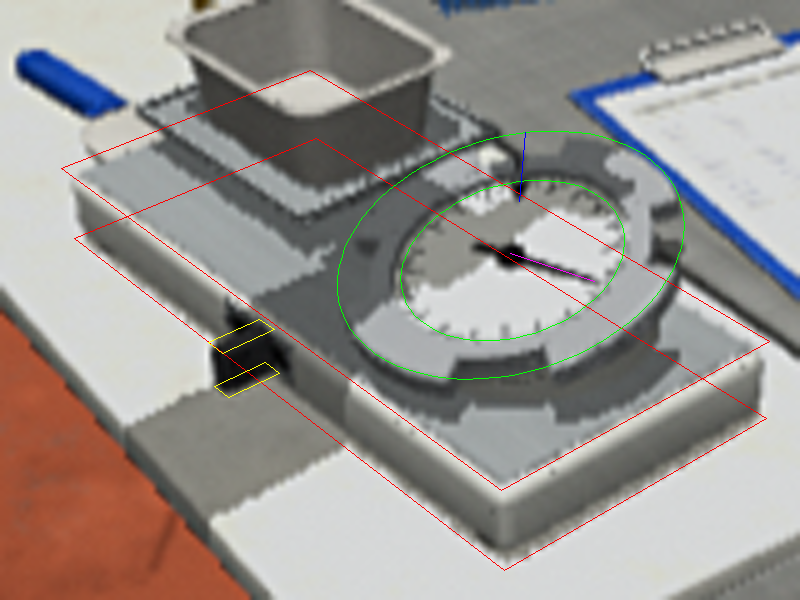

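```bash
cat > dial.py <<'E'
from ov import *
from pose import p
def dang(im,uv,h,rc=None):
    Rm=cv2.Rodrigues(im['rvec'])[0]; c=-Rm.T@im['tvec'].ravel(); d=Rm.T@np.linalg.inv(im['mtx'])@np.array([uv[0],uv[1],1.])
    Rs=R.from_euler('z',p[2]); n=Rs.apply(a); q=T(p,ax0+h*a)[0]
    P=c+d*((q-c)@n)/(d@n)-q; P=Rs.inv().apply(P); e1=np.array([.9659,0,.2588])
    return np.array([P@e1,-P[1]])   # (12 o'clock, 3 o'clock) coords
E
python3 - <<'E'
from dial import *
im=load('w4')
hub=dang(im,px((140,30),(368,401),3),.013); print('hub',hub)
for n,c,h in (('needle tip',(190,450),.012),('needle tail',(443,380),.012),('tri in',(477,515),.009),('tri out mid',(510,545),.009),('line end',(547,583),.016)):
    v=dang(im,px((140,30),c,3),h)-hub; print(n,np.hypot(*v).round(4),np.arctan2(v[1],v[0]).round(4))
E
```

```text
hub [-0.00070482  0.00022142]
needle tip 0.056 1.3032
needle tail 0.0236 -1.8447
tri in 0.0483 -0.7678
tri out mid 0.0621 -0.7826
line end 0.0769 -0.778
```

```bash
cat >> dial.py <<'E'
Rs=R.from_euler('z',p[2]); E1=np.array([.9659,0,.2588]); E2=np.array([0,-1.,0])
HUB=T(p,ax0)[0]+Rs.apply(-.0007*E1+.0002*E2)
def fp(phi,r,h):
    rho=np.cos(phi)*E1+np.sin(phi)*E2; tau=-np.sin(phi)*E1+np.cos(phi)*E2
    return HUB+Rs.apply(r*rho+h*a), Rtool(Rs.apply(tau),Rs.apply(-a))
E
python3 - <<'E'
from dial import *
print(ctrl.get_obs()['q'].round(2))
for h in (.08,-.004): P,Rt=fp(.794,.094,h); print(P.round(4),row(P,Rt))
P,Rt=fp(3.03,.094,-.004); print(P.round(3))
E
```

```text
[ 0.18 -0.07  1.68 -0.    1.52 -1.5 ]
[0.5988 0.1156 0.1871] [-3.7, -6.46, 7.3, 1.13, -2.82, -8.84]
[0.6204 0.1179 0.106 ] [-5.85, -6.44, 15.42, 1.13, -2.82, -8.84]
[0.461 0.158 0.065]
```

apply_moves([
  [-0.7,-1.1,1,0.2,-0.5,-1.5],
  [-1.3,-2.2,2,0.4,-1,-3],
  [-1.9,-3.3,3.5,0.6,-1.5,-4.5],
  [-2.5,-4.4,5,0.8,-2,-6],
  [-3.1,-5.5,6.2,1,-2.4,-7.5],
  [-3.7,-6.46,7.3,1.13,-2.82,-8.84],
  [-3.7,-6.46,7.3,1.13,-2.82,-8.84],
  [-3.7,-6.46,7.3,1.13,-2.82,-8.84],
  [-3.7,-6.46,7.3,1.13,-2.82,-8.84],
])

```text
t: 6.6
tool_pos: [0.5991, 0.1165, 0.1885]
tool_rot: [-1.237, 2.613, -0.125]
contact_force: [0.7, -0.5, 0.0]
opening: -0.0001
```

```bash
python3 - <<'E'
from dial import *
shot('wrist','w5'); shot('scene','s5'); o=ctrl.get_obs(); print(o['t'],o['tool_pos'],o['q'].round(2))
crop('s5',180,110,310,220,5,'s5a')
for h in (.08,.03,-.004): P,Rt=fp(.794,.094,h); print(P.round(4),row(P,Rt))
E
```

```text
6.7 [0.59922442 0.11638876 0.18842952] [ 0.06 -0.12  1.87  0.01  1.13 -2.4 ]
[0.5988 0.1156 0.1871] [0.11, 0.01, 0.11, -0.01, 0.01, 0.0]
[0.6116 0.117  0.1388] [0.12, 0.01, 5.11, -0.01, 0.01, 0.0]
[0.6204 0.1179 0.106 ] [0.12, 0.01, 8.51, -0.01, 0.01, 0.0]
```

View pics/s5a.png

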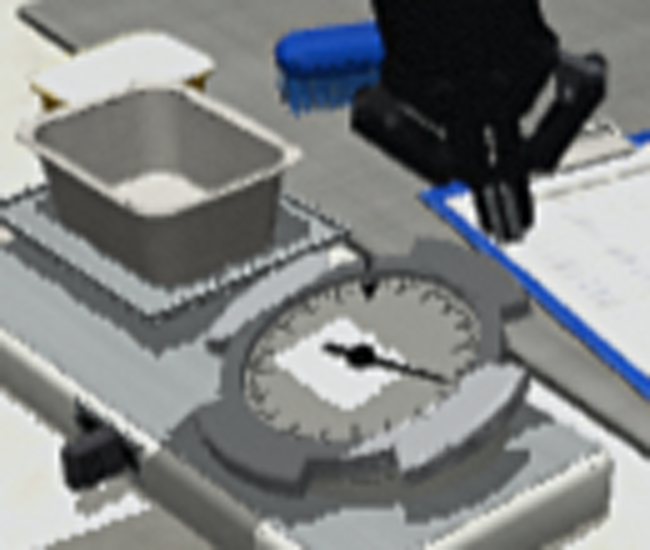

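View pics/w5.png

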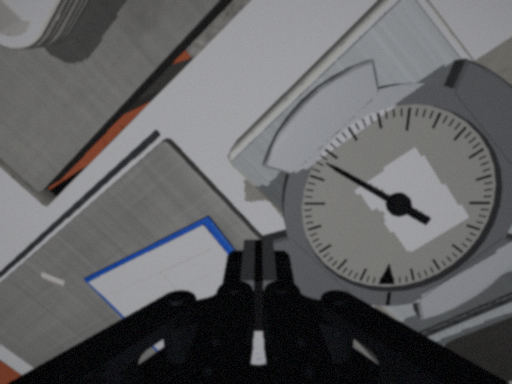

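apply_moves([
  [0.1,0,1.5,0,0,0],
  [0.1,0,3,0,0,0],
  [0.1,0,4.5,0,0,0],
  [0.1,0,6,0,0,0],
  [0.1,0,7.3,0,0,0],
  [0.1,0,8.5,0,0,0],
  [0.1,0,8.5,0,0,0],
  [0.1,0,8.5,0,0,0],
])

```text
t: 7.5
tool_pos: [0.6206, 0.118, 0.1059]
tool_rot: [-1.238, 2.612, -0.125]
contact_force: [-0.8, 0.5, -0.1]
opening: 0.0002
```

```bash
python3 - <<'E'
from dial import *
shot('wrist','w6'); shot('scene','s6'); o=ctrl.get_obs(); print(o['t'],o['tool_pos'],o['contact_force'])
crop('s6',180,110,310,220,5,'s6a')
E
```

```text
7.6 [0.62121723 0.11802841 0.10715398] [ 0.34679234  0.04461399 -0.19392293]
```

View pics/s6a.png

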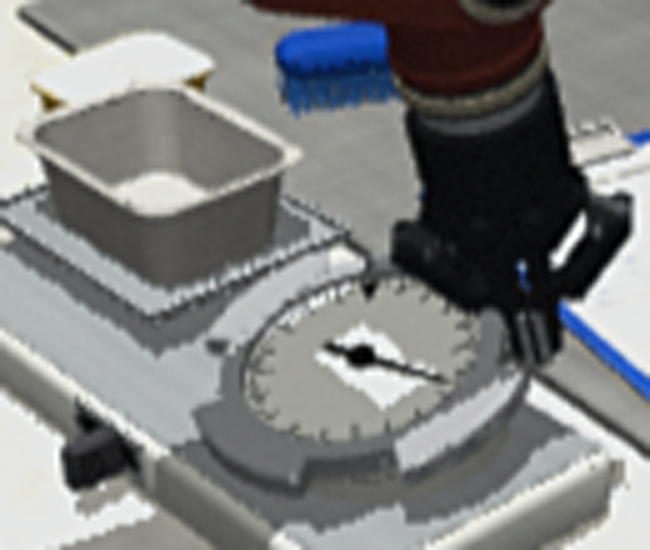

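View pics/w6.png

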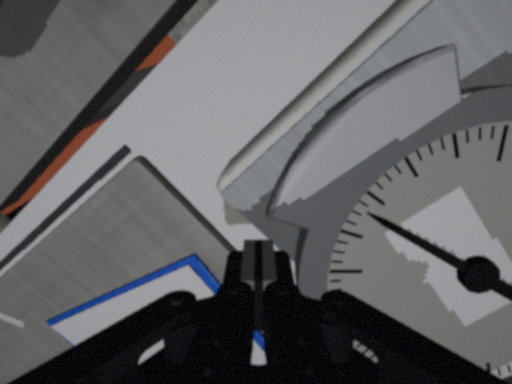

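```bash
python3 - <<'E'
from dial import *
o=ctrl.get_obs()
for ph,r in [(.794,.091),(.87,.091)]+[(.87+.08*k,.091) for k in range(1,13)]: print(row(*fp(ph,r,.001),o))
E
```

```text
[0.08, 0.38, -0.41, -0.02, 0.02, 0.0]
[0.77, 0.4, -0.41, -0.02, 0.03, 0.87]
[1.49, 0.49, -0.42, -0.02, 0.03, 1.79]
[2.21, 0.63, -0.42, -0.02, 0.03, 2.71]
[2.91, 0.83, -0.42, -0.02, 0.03, 3.62]
[3.59, 1.08, -0.42, -0.02, 0.03, 4.54]
[4.25, 1.39, -0.42, -0.02, 0.03, 5.46]
[4.88, 1.75, -0.43, -0.01, 0.03, 6.37]
[5.48, 2.16, -0.43, -0.01, 0.03, 7.29]
[6.05, 2.61, -0.43, -0.01, 0.03, 8.21]
[6.58, 3.11, -0.43, -0.01, 0.03, 9.12]
[7.07, 3.65, -0.43, -0.01, 0.03, 10.04]
[7.51, 4.23, -0.44, -0.01, 0.03, 10.96]
[7.91, 4.84, -0.44, -0.01, 0.03, 11.87]
```

apply_moves([
  [0.1,0.2,-0.4,0,0,0],
  [0.1,0.4,-0.4,0,0,0],
  [0.75,0.4,-0.4,0,0,0.9],
  [1.5,0.5,-0.4,0,0,1.8],
  [2.2,0.65,-0.4,0,0,2.7],
  [2.9,0.85,-0.4,0,0,3.6],
  [3.6,1.1,-0.4,0,0,4.5],
  [4.25,1.4,-0.4,0,0,5.5],
  [4.9,1.75,-0.4,0,0,6.4],
  [5.5,2.15,-0.4,0,0,7.3],
])

```text
t: 8.6
tool_pos: [0.5719, 0.0893, 0.0983]
tool_rot: [-0.35, 2.85, -0.006]
contact_force: [4.9, 1.3, -0.9]
opening: 0.0001
```

```bash
python3 - <<'E'
from dial import *
shot('wrist','w7'); shot('scene','s7'); o=ctrl.get_obs(); print(o['t'],o['tool_pos'],o['contact_force'],o['q'].round(2))
v=Rs.inv().apply(o['tool_pos']-HUB); print('phi',np.arctan2(-v[1],v@E1),np.hypot(v[1],v@E1),v@a)
crop('s7',180,110,310,220,5,'s7a')
E
```

```text
8.7 [0.57080638 0.08919324 0.09777902] [ 0.47424944 -0.49412055 -0.04225645] [ 0.01 -0.1   2.02  0.03  0.96 -1.82]
phi 1.4259229021092557 0.09121272303137168 0.0016067597120931385
```

View pics/s7a.png

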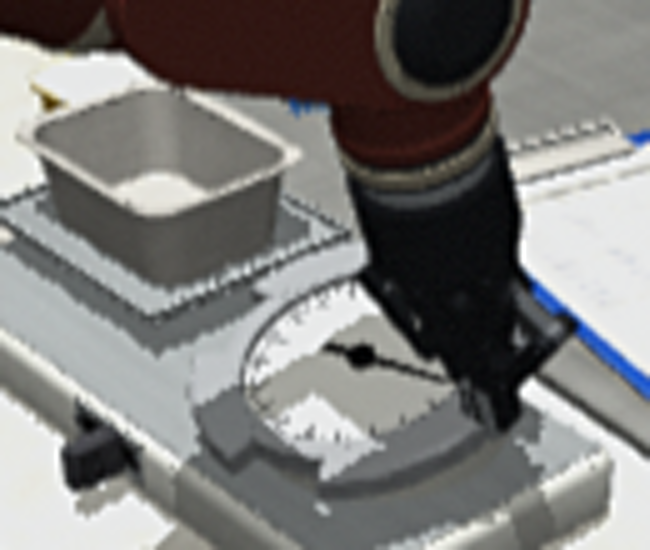

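View pics/w7.png

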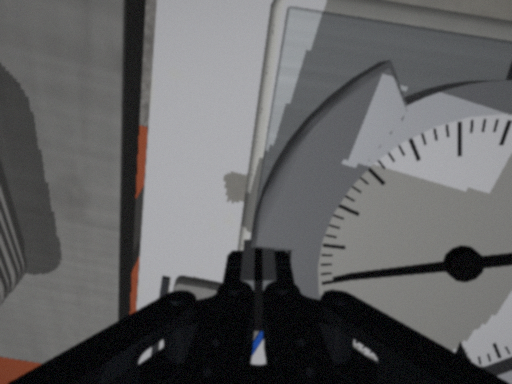

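```bash
python3 - <<'E'
from dial import *
o=ctrl.get_obs()
for k in range(1,18): print(row(*fp(1.426+.08*k,.091,.001),o))
E
```

```text
[0.73, 0.05, 0.06, -0.01, 0.06, 0.86]
[1.45, 0.13, 0.05, -0.0, 0.06, 1.78]
[2.17, 0.27, 0.05, -0.0, 0.06, 2.69]
[2.87, 0.47, 0.05, 0.0, 0.06, 3.61]
[3.55, 0.72, 0.04, 0.0, 0.06, 4.53]
[4.21, 1.03, 0.04, 0.01, 0.06, 5.44]
[4.84, 1.39, 0.04, 0.01, 0.06, 6.36]
[5.44, 1.8, 0.03, 0.01, 0.06, 7.28]
[6.01, 2.25, 0.03, 0.01, 0.06, 8.19]
[6.54, 2.75, 0.03, 0.02, 0.06, 9.11]
[7.03, 3.29, 0.02, 0.02, 0.06, 10.03]
[7.47, 3.87, 0.02, 0.02, 0.06, 10.95]
[7.87, 4.48, 0.02, 0.02, 0.06, 11.86]
[8.22, 5.12, 0.02, 0.02, 0.06, 12.78]
[8.51, 5.78, 0.01, 0.03, 0.06, 13.7]
[8.75, 6.47, 0.01, 0.03, 0.05, 14.61]
[8.93, 7.17, 0.01, 0.03, 0.05, 15.53]
```

apply_moves([
  [0.75,0.05,0,0,0,0.9],
  [1.45,0.15,0,0,0,1.8],
  [2.2,0.3,0,0,0,2.7],
  [2.9,0.45,0,0,0,3.6],
  [3.55,0.7,0,0,0,4.5],
  [4.2,1,0,0,0,5.4],
  [4.85,1.4,0,0,0,6.4],
  [5.45,1.8,0,0,0,7.3],
  [6,2.25,0,0,0,8.2],
  [6.55,2.75,0,0,0,9.1],
  [7.05,3.3,0,0,0,10],
  [7.45,3.85,0,0,0,10.9],
  [7.85,4.5,0,0,0,11.9],
  [8.2,5.1,0,0,0,12.8],
  [8.5,5.8,0,0,0,13.7],
  [8.75,6.45,0,0,0,14.6],
])

```text
t: 10.3
tool_pos: [0.4739, 0.1299, 0.0736]
tool_rot: [1.432, 2.538, 0.225]
contact_force: [-1.5, -5.3, 2.7]
opening: -0.0001
```

```bash
python3 - <<'E'
from dial import *
shot('wrist','w8'); shot('scene','s8'); shot('side','d8'); o=ctrl.get_obs(); print(o['t'],o['tool_pos'],o['contact_force'],o['q'].round(2))
v=Rs.inv().apply(o['tool_pos']-HUB); print('phi',np.arctan2(-v[1],v@E1),np.hypot(v[1],v@E1),v@a)
crop('s8',190,130,310,220,6,'s8a'); crop('d8',200,160,300,240,6,'d8a')
E
```

```text
10.45 [0.47333882 0.13048038 0.07296954] [-3.75011941 -2.9034032   1.50694369] [ 0.12 -0.3   2.23 -0.    0.95 -0.43]
phi 2.7031614525660523 0.09117260691401176 0.001569175300913989
```

View pics/s8a.png

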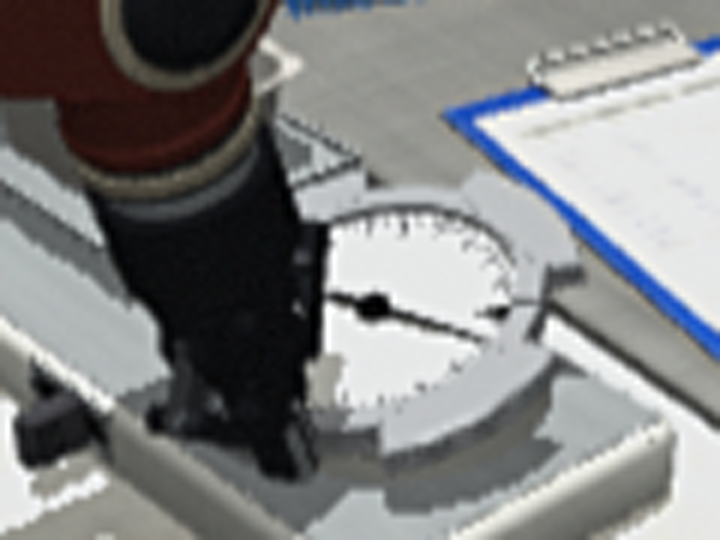

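View pics/w8.png

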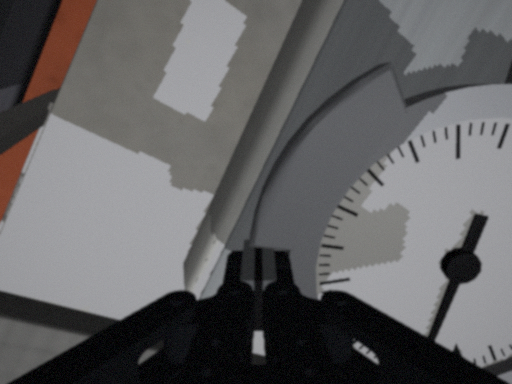

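View pics/d8a.png

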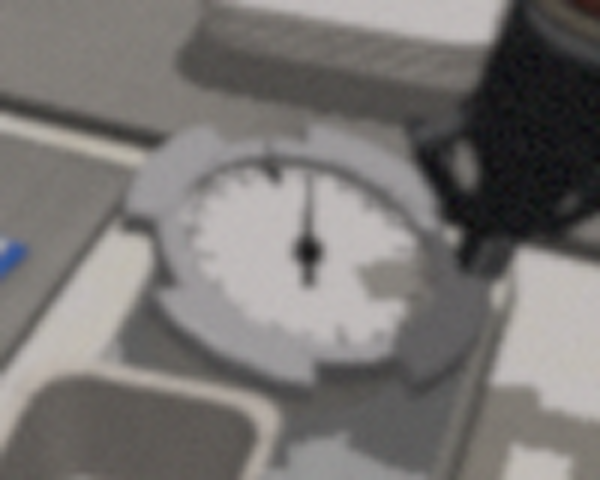

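```bash
python3 - <<'E'
from dial import *
for f,o,L in (('s8',(190,130),[('hub',(375,306),.013),('needle',(485,341),.012),('tri',(497,313),.009),('line',(543,303),.016)]),('d8',(200,160),[('hub',(308,251),.013),('needle',(309,175),.012),('tri',(274,171),.009),('line',(269,150),.016)])):
    im=load(f); hub=None
    for n,c,h in L:
        v=dang(im,px(o,c,6),h)
        if n=='hub': hub=v;print(f,hub)
        else:
            v=v-hub; print(n,np.hypot(*v).round(4),np.arctan2(v[1],v[0]).round(4))
E
```

```text
s8 [-0.0007272   0.00321657]
needle 0.059 1.3215
tri 0.0558 0.9685
line 0.0782 0.9789
d8 [-0.00314767 -0.00226044]
needle 0.0583 1.3042
tri 0.0618 1.0102
line 0.0701 0.9762
```

```bash
python3 - <<'E'
from dial import *
o=ctrl.get_obs()
for k in (.08,.16,.22,.26,.29): print(row(*fp(2.703+k,.091,.001),o))
E
```

```text
[0.73, 0.05, 0.06, 0.04, 0.03, 0.93]
[1.45, 0.14, 0.05, 0.05, 0.02, 1.85]
[1.98, 0.24, 0.05, 0.05, 0.02, 2.54]
[2.34, 0.33, 0.05, 0.05, 0.02, 3.0]
[2.6, 0.4, 0.05, 0.05, 0.02, 3.34]
```

apply_moves([
  [0.7,0.05,0,0,0,0.9],
  [1.45,0.15,0,0,0,1.8],
  [2,0.25,0,0,0,2.5],
  [2.35,0.35,0,0,0,3],
  [2.55,0.4,0,0,0,3.3],
  [2.55,0.4,0,0,0,3.3],
])

```text
t: 11.05
tool_pos: [0.4634, 0.1541, 0.0709]
tool_rot: [1.787, 2.331, 0.269]
contact_force: [-3.4, -3.0, 2.9]
opening: 0.0001
```

```bash
python3 - <<'E'
from dial import *
shot('wrist','w9'); shot('scene','s9'); shot('side','d9'); o=ctrl.get_obs(); print(o['t'],o['tool_pos'],o['contact_force'],o['q'].round(2))
v=Rs.inv().apply(o['tool_pos']-HUB); print('phi',np.arctan2(-v[1],v@E1),np.hypot(v[1],v@E1),v@a)
crop('s9',235,150,305,210,10,'s9a'); crop('d9',215,165,285,225,10,'d9a')
E
```

```text
11.2 [0.46347096 0.15413089 0.0708957 ] [-4.23402481 -2.36881991  2.59836713] [ 0.18 -0.3   2.23 -0.02  0.95 -0.07]
phi 2.9860529022242512 0.09120053655381302 0.0014452192972203696
```

View pics/s9a.png

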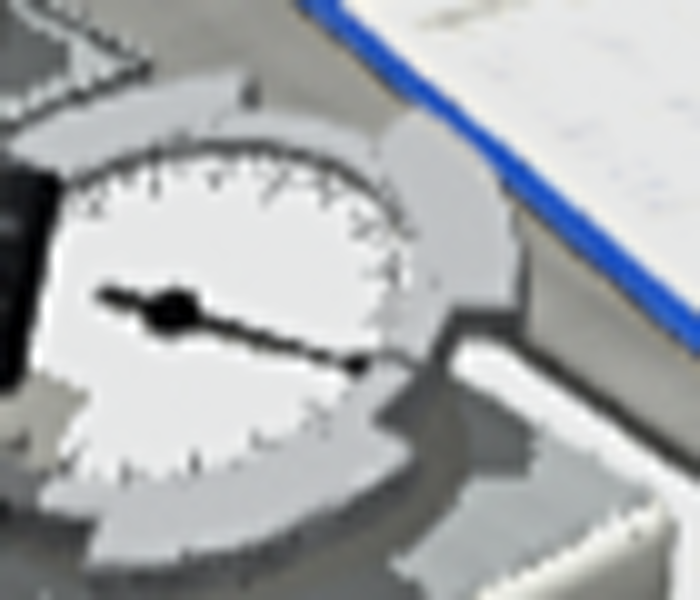

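View pics/w9.png

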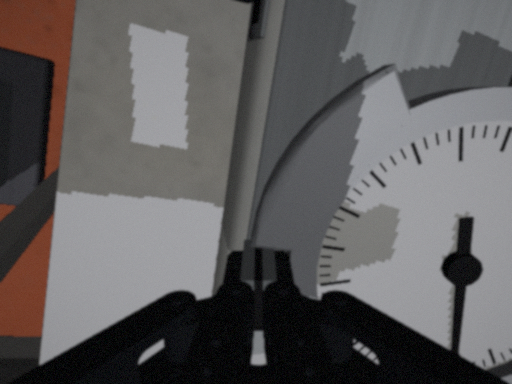

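View pics/d9a.png

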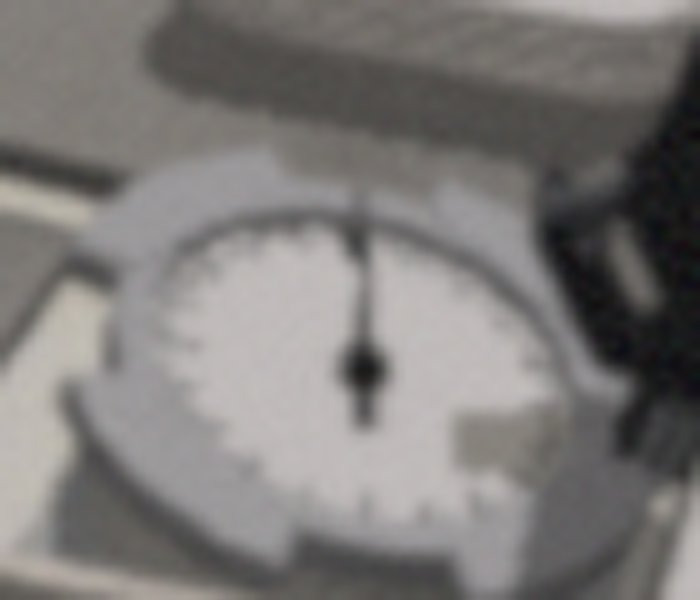

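```bash
python3 - <<'E'
from h import *
crop('w9',312,112,512,262,4,'w9a'); crop('w9',400,200,512,384,4,'w9b')
E
```

```text
(no output)
```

View pics/w9a.png

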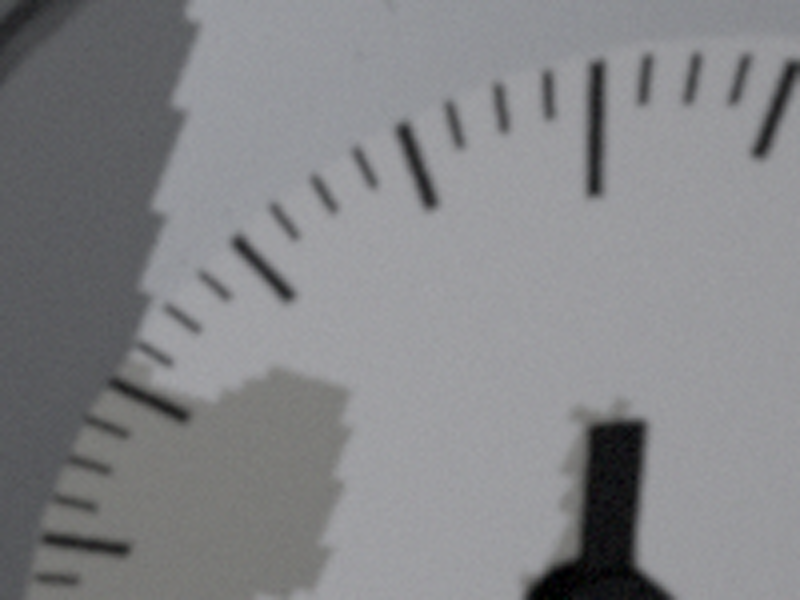

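View pics/w9b.png

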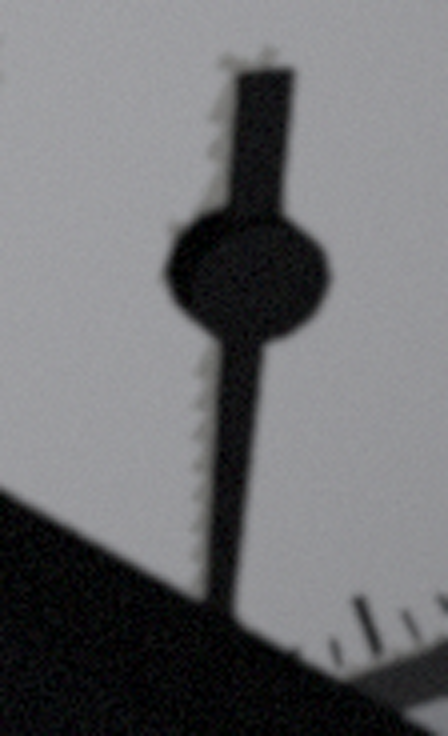

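```bash
python3 - <<'E'
from dial import *
im=load('w9'); o=(312,112)
M={0:[(599,62),(595,195)],1:[(403,125),(432,207)],2:[(237,240),(290,298)],3:[(113,383),(187,417)],4:[(43,540),(128,548)],-1:[(795,62),(760,155)]}
D={k:[dang(im,px(o,c,4),.009) for c in v] for k,v in M.items()}
for k,(u,w) in D.items():
    d=u-w; print(k,'dir',np.arctan2(d[1],d[0]).round(4),'len',np.hypot(*d).round(4))
for sg in (1,-1):
    def f(q):
        r=[]
        for k,v in D.items():
            th=q[2]+np.pi+sg*k*np.radians(18); n=np.array([-np.sin(th),np.cos(th)])
            r+=[(x-q[:2])@n for x in v]
        return np.array(r)*1e3
    s=least_squares(f,[0,0,1.26]); print(sg,s.x.round(4),s.fun.round(2))
t1=dang(im,px((400,200),(266,71),4),.012); t2=dang(im,px((400,200),(220,595),4),.012); d=t2-t1; print('needle dir',np.arctan2(d[1],d[0]), np.hypot(*d), 'hub',dang(im,px((400,200),(250,275),4),.013))
E
```

```text
0 dir -1.8809 len 0.0137
1 dir -2.1854 len 0.0094
2 dir -2.507 len 0.0088
3 dir -2.8551 len 0.0092
4 dir 3.0908 len 0.0096
-1 dir -1.5773 len 0.0095
1 [-0.0633 -0.062   0.3176] [ 10.88  -0.18   5.72   2.71  -5.18  -2.47 -10.1   -2.5    0.15   9.75
   0.42  -9.04]
-1 [-3.0000e-04  5.0000e-04  1.2536e+00] [ 0.09 -0.01  0.05 -0.11  0.   -0.08 -0.11  0.11 -0.2   0.26 -0.01  0.02]
needle dir 1.3067107490240437 0.06909200479073434 hub [-1.01695058e-03 -9.71347006e-06]
```

apply_moves([
  [0.25,0,0,0,0,0.3],
  [0.46,0,0,0,0,0.6],
  [0.46,0,0,0,0,0.6],
])

```text
t: 11.5
tool_pos: [0.4624, 0.1584, 0.0707]
tool_rot: [1.85, 2.286, 0.277]
contact_force: [-2.5, -3.6, 1.9]
opening: -0.0
```

```bash
python3 - <<'E'
from dial import *
shot('wrist','w10'); shot('scene','s10'); o=ctrl.get_obs(); print(o['t'],o['tool_pos'],o['contact_force'])
v=Rs.inv().apply(o['tool_pos']-HUB); print('phi',np.arctan2(-v[1],v@E1),np.hypot(v[1],v@E1),v@a)
crop('w10',312,112,512,262,4,'w10a'); crop('w10',400,200,512,384,4,'w10b');crop('s10',235,150,305,210,10,'s10a');
E
```

```text
11.6 [0.46236101 0.15844729 0.07074424] [-1.67044561 -2.87733     2.31165225]
phi 3.0349275736313754 0.09127395973886772 0.0014640925251836658
```

View pics/w10a.png

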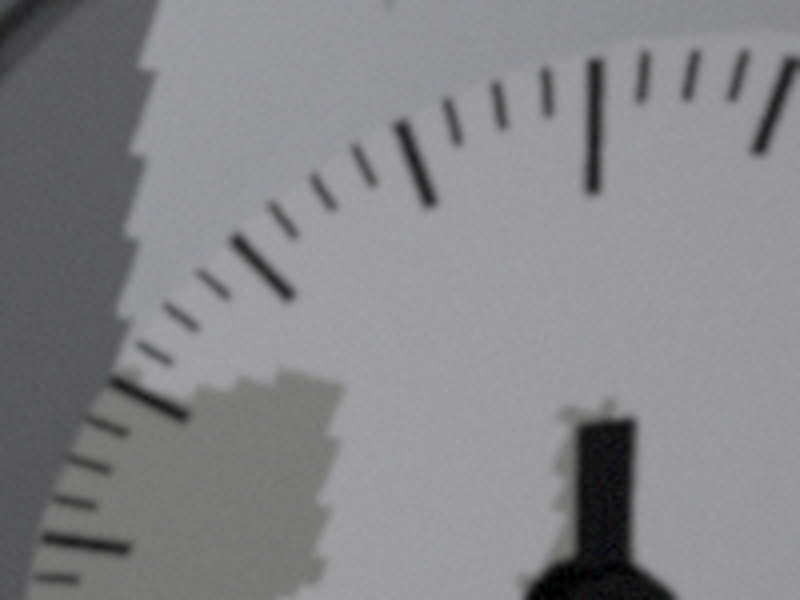

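View pics/w10b.png

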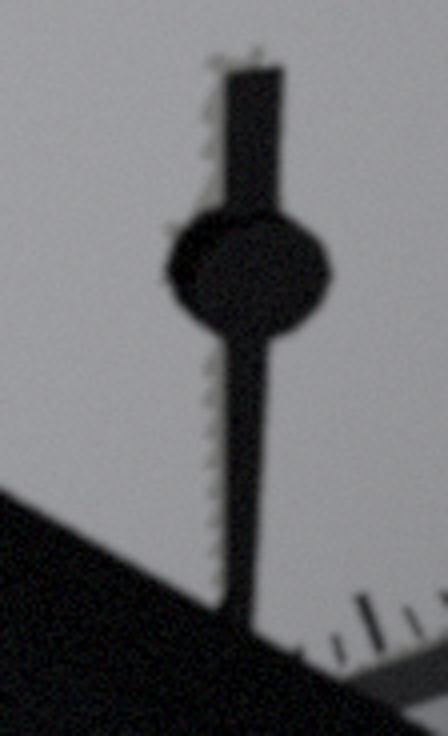

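View pics/s10a.png

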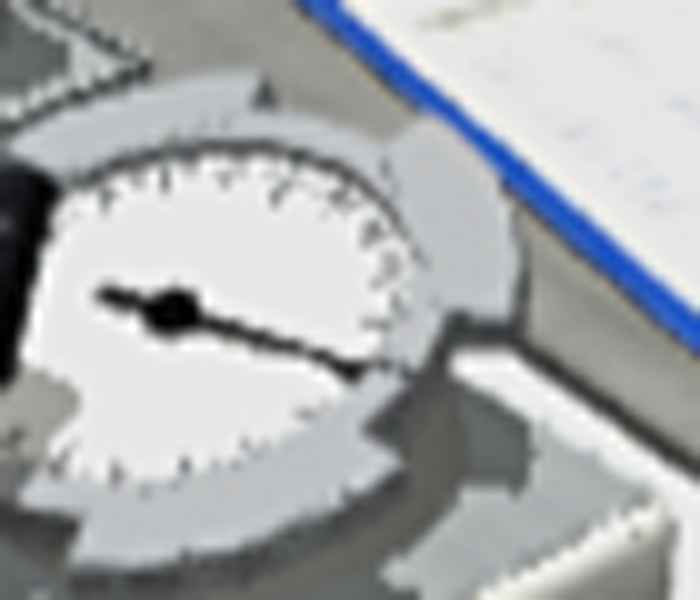

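```bash
python3 - <<'E'
from dial import *
im=load('w10'); o=(312,112)
M={0:[(597,60),(593,192)],1:[(401,123),(431,206)],2:[(235,238),(290,298)],3:[(112,381),(187,417)],4:[(43,540),(128,548)],-1:[(795,60),(760,153)]}
D={k:[dang(im,px(o,c,4),.009) for c in v] for k,v in M.items()}
def f(q):
    r=[]
    for k,v in D.items():
        th=q[2]+np.pi-k*np.radians(18); n=np.array([-np.sin(th),np.cos(th)]); r+=[(x-q[:2])@n for x in v]
    return np.array(r)*1e3
s=least_squares(f,[0,0,1.26]); print(s.x.round(4),s.fun.round(2))
t1=dang(im,px((400,200),(255,70),4),.012); t2=dang(im,px((400,200),(239,605),4),.012); d=t2-t1; print('needle dir',np.arctan2(d[1],d[0]))
xd=Rs.apply([-1,0,0]); Rt=Rtool(xd,[0,0,-1]); o=ctrl.get_obs(); print(row([.555,.175,.26],Rt)); print(row(*fp(2.95,.091,.001))); print(row(*fp(2.95,.091,.12)))
E
```

```text
[-5.000e-04  9.000e-04  1.307e+00] [-0.01 -0.1   0.02 -0.08  0.03 -0.04  0.02  0.11 -0.26  0.21  0.04  0.08]
needle dir 1.3088868523900885
[-0.8, 14.01, -15.8, 2.22, 2.48, -16.72]
[-0.77, 0.06, 0.05, 0.04, 0.02, -1.02]
[-0.79, 0.1, -11.85, 0.04, 0.02, -1.02]
```

apply_moves([
  [-0.4,0,0,0,0,-0.5],
  [-0.8,0,0,0,0,-1],
  [-0.8,-0.2,-1,0,0,-1],
  [-0.8,-0.2,-3,0,0,-1],
  [-0.8,-0.2,-6,0,0,-1],
  [-0.8,-0.2,-9,0,0,-1],
  [-0.8,0,-12,0,0,-1],
  [-0.8,0,-14,0,0,-1],
])

```text
t: 12.4
tool_pos: [0.428, 0.1474, 0.2097]
tool_rot: [1.743, 2.356, 0.271]
contact_force: [-0.3, -0.4, 0.2]
opening: 0.0
```

```bash
python3 - <<'E'
from dial import *
xd=Rs.apply([-1,0,0]); Rt=Rtool(xd,[0,0,-1]); o=ctrl.get_obs(); print(o['t'],o['contact_force'],row([.555,.175,.26],Rt),o['tool_pos'])
E
```

```text
12.4 [-0.344381   -0.35847485  0.20635415] [-1.24, 13.81, -1.39, 2.14, 2.58, -15.73] [0.42796417 0.14741498 0.20974112]
```

apply_moves([
  [-0.1,1.2,-0.5,0.2,0.2,-1.4],
  [-0.2,2.4,-1,0.4,0.45,-2.8],
  [-0.3,3.6,-1.4,0.6,0.7,-4.2],
  [-0.4,4.8,-1.4,0.75,0.9,-5.6],
  [-0.6,6.2,-1.4,0.95,1.15,-7],
  [-0.7,7.5,-1.4,1.15,1.4,-8.5],
  [-0.8,8.8,-1.4,1.35,1.65,-10],
  [-0.9,10,-1.4,1.55,1.9,-11.5],
  [-1,11.3,-1.4,1.75,2.15,-13],
  [-1.1,12.6,-1.4,1.95,2.35,-14.4],
  [-1.24,13.8,-1.4,2.14,2.58,-15.7],
  [-1.24,13.8,-1.4,2.14,2.58,-15.7],
  [-1.24,13.8,-1.4,2.14,2.58,-15.7],
])

```text
t: 13.7
tool_pos: [0.5547, 0.1754, 0.2603]
tool_rot: [-0.162, 3.137, 0.002]
contact_force: [0.1, 0.9, 0.6]
opening: 0.0001
```

```bash
python3 - <<'E'
from dial import *
shot('wrist','w11'); shot('scene','s11'); shot('side','d11'); o=ctrl.get_obs(); print(o['t'],o['tool_pos'],o['contact_force'])
crop('w11',180,80,340,240,5,'w11a'); crop('s11',150,100,310,250,5,'s11a')
E
```

```text
13.85 [0.55417598 0.17499137 0.26005123] [-0.0727639   0.31338008 -0.77758504]
```

View pics/w11a.png

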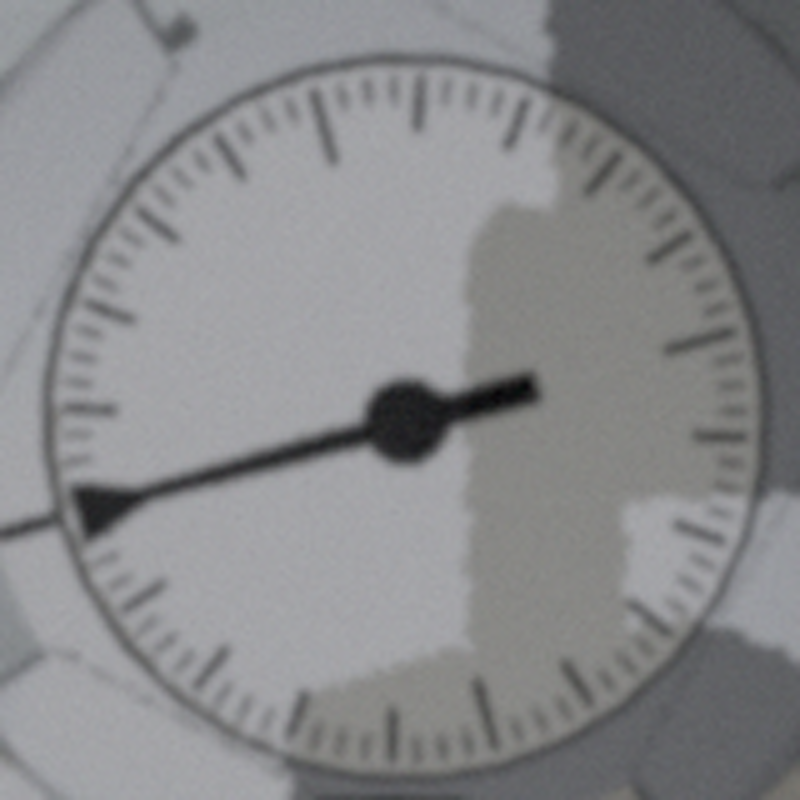

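View pics/s11a.png

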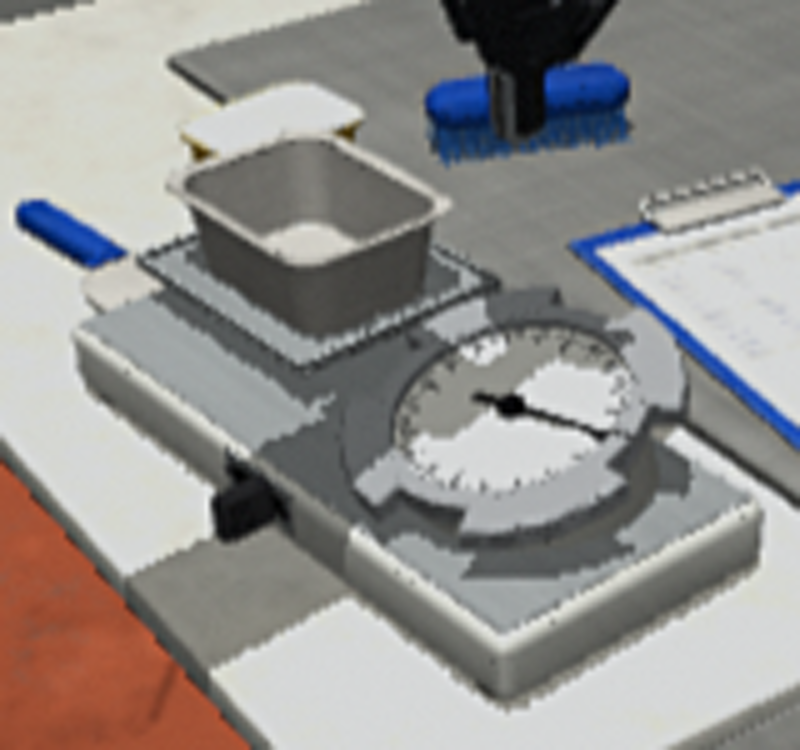

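View pics/w11.png

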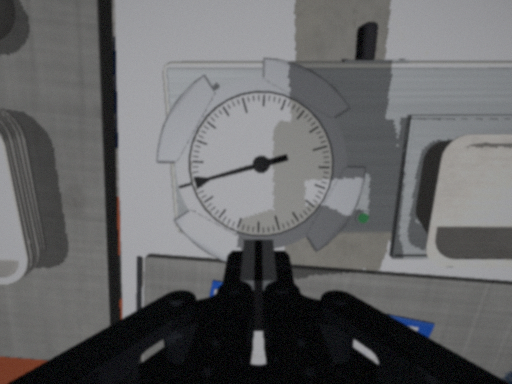

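```bash
python3 - <<'E'
from dial import *
im=load('w11'); o=(180,80)
g=lambda c,h:dang(im,px(o,c,5),h)
A=g((317,93),.009);A2=g((333,162),.009);B=g((495,745),.009);B2=g((478,680),.009);C=g((736,332),.009);C2=g((666,352),.009)
d=C-C2
def f(q):
    r=[]
    for k,v in ((90,(A,A2)),(180,(C,C2)),(270,(B,B2))):
        th=q[2]+np.radians(k); n=np.array([-np.sin(th),np.cos(th)]); r+=[(x-q[:2])@n for x in v]
    return np.array(r)*1e3
s=least_squares(f,[0,0,1.3]); print(s.x.round(4),s.fun.round(2))
n1=g((536,386),.012); n2=g((150,494),.012); d=n2-n1; print('needle',np.arctan2(d[1],d[0]))
l=g((2,534),.016)-g((405,421),.013); print('line',np.arctan2(l[1],l[0])); l=g((2,534),.016)-s.x[:2]; print(np.arctan2(l[1],l[0]))
E
```

```text
[-4.0000e-04  3.0000e-04  1.3044e+00] [ 0.25 -0.28 -0.05  0.05  0.07 -0.1 ]
needle 1.302483267473802
line 1.300675295794983
1.306478459703289
```

```bash
python3 - <<'E'
from h import *
print(ctrl.finish_job())
E
```

```text
the job is handed in; nothing more can be done
None
```

The scale is zeroed: I freed the pan, turned the dial so its zero mark lies under the needle, and handed the job in at about 14 s. `finish_job` gave no verdict.

- **Pan lock:** With the shut fingertips I pushed the tab towards the dial until it stopped. A second push met about 15 N, against roughly 3 N of friction, and it did not move further. From the images the tab moved about 17–18 mm, and the needle swung out to about 1.30 rad.
- **Dial:** I pushed the bezel about 2.08 rad clockwise by one finger notch, on the side away from the pan. The force stayed at about 5 N, and I then withdrew the finger.
- **Last check:** Seen from above with the arm clear, the zero mark was at 1.304 rad and the needle at 1.302 rad. That is about 0.1 mm apart at the tip. An earlier check with the finger still in the notch agreed, at 1.307 against 1.309 rad.
- **Surroundings:** The contact force was near zero at the end. The pan, container and bystanders looked unmoved in the last pictures, apart from the pan's own release.

One reading did not match at first. The tab starts about 8 mm off the scale's centre line rather than on it, and the plinth's rounded edges threw off my first pose estimate. I corrected both from the wrist camera before touching anything.

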